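# File the glazed test tile

### The job

File the blue test tile, now lying on the round bat, in its own bay of the leaning sample rack (the empty one with the blue tab): bare foot end down, glazed face outwards like its neighbours, slid fully home in the grooves. The rack leaves no room for fingers at the tile's long sides, so first stand it on the easel, foot down and glazed face out, and let go of it there, so that it can be taken afresh by its top end, front and back. Set the tile down each time without letting it fall, and leave the other tiles and everything else where they are.

Things in the scene. Friction and masses are not known exactly. Their poses are not given: they have to be found in the camera images.
- tile: 120 x 60 x 12 mm fired clay slab with a 20 mm bare foot strip at one short end and a blue glazed face with a white band at the top end, about 160 g. Loose; starts flat on the bat, glazed face up, any way round. Origin: centre of its bare back. x points along its length to the top end (foot at x = -60 mm), y across its width, z out of the glazed face (at z = 12 mm).
- tile_foot (a point): centre of the blue tile's bare foot end, at (-60, 0, 6) mm of the tile; axes as the tile's
- tile_top (a point): centre of the blue tile's top end, at (60, 0, 6) mm of the tile; axes as the tile's
- bat: round grey work bat, 230 mm across and 12 mm thick, fixed to the table; origin centre of its underside. The tile lies within about 17 mm of its middle; a brush and a rib lie near its rim on opposite sides. Fixed and out of the way: a roller, 44 mm high, lying across some 0.3 m ahead of the base; shelf, wheel, pails, crock and bats along the table's far edge and sides, up to 0.24 m tall.
- easel: small wooden tile easel, fixed; foot board 120 x 75 x 10 mm (x from -38 to 82 mm). Origin on the table, front looks along -x, z up. Its slat, 42 mm wide and so narrower than the tile, leans back 35 degrees: up the slope is u = (sin 35, 0, cos 35), out of its front n = (-cos 35, 0, sin 35). Nothing is beside slat and ledge, so a tile can be set down held by its long sides.
- easel_ledge (a point): on the easel's ledge, where the middle of a standing tile's foot rests; at (0, 0, 45) mm of the easel, axes as the easel's. Measured from here the ledge's face (42 mm wide, square to the slat) is u = 0, the slat's face n = -6 mm, and a lip 9 mm high runs from n = 16 to 22 mm.
- easel_slat (a point): middle of the upper end of the slat's face, u = 74 mm, n = -6 mm from easel_ledge; the slat is 8 mm thick. The top 46 mm of a standing tile stick out above it, free front and back.
- rack: wooden sample rack, fixed, base 150 x 250 x 10 mm (x from -53 to 97 mm), with three bays in a row at y = -78, 0 and 78 mm. Origin on the table, front looks along -x, z up. The bays lean back 30 degrees: up the slope is u = (sin 30, 0, cos 30), out of the front n = (-cos 30, 0, sin 30). The bay floors lie at (0, y, 36) mm, square to the slope.
- rack_mouth (a point): middle of the middle bay's mouth, u = 105 mm above its floor, axes as the rack's. All bays: 66 mm wide between 12 mm cheeks that end here and are 46 mm deep; grooves 17 mm wide (n = -8.5 to 8.5 mm, flared in the last 12 mm) take the tile's long edges; their strips leave 48 mm open in the middle, front and back. No room for fingers at a tile's long sides.
- rack_rail (a point): middle of the back rail, which closes the back of the bays from u = 25 to 55 mm; above it they are open. A front lip stands 8 mm high. A tile that is home stands on the floor, leans on the rear strips (back face at n = -8.5 mm) and its top is 15 mm above the cheeks.
- tab_blue: blue colour tab 40 x 16 mm on the rack's front lip, fixed: it marks the bay of the blue tile, which is empty. Which bay this is varies. Its origin is not on the tab but at the middle of that bay's floor (middle of the groove), where the middle of the tile's foot belongs; axes as the rack's.
- tab_green: the same, green, for the green tile's bay
- tab_yellow: the same, yellow, for the yellow tile's bay
- tile_green: 120 x 60 x 12 mm fired clay slab with a 20 mm bare foot strip at one short end and a green face; stands in its bay, to be left alone. Origin at the middle of its bay's floor, axes as the rack's.
- tile_yellow: 120 x 60 x 12 mm fired clay slab with a 20 mm bare foot strip at one short end and a yellow face; stands in its bay, to be left alone. Origin at the middle of its bay's floor, axes as the rack's.
- brush: loose brush, 160 mm long along x, 12 mm thick, lying near the bat's rim (partly over it), origin under its middle
- rib: loose wooden rib, 75 x 24 x 8 mm, lying near the bat's rim, origin centre of its underside
- jar: loose closed glaze jar beside the easel, 50 mm across, 70 mm tall, origin centre of its underside
- bowl: loose white tea bowl in front of the rack, 72 mm across, 45 mm tall, origin centre of its underside
- slip_bottle: loose white bottle with orange cap, 52 mm across, 150 mm tall, origin centre of its underside
- tub: loose blue water tub, empty, 142 x 202 mm over the rim, 100 mm tall, origin centre of its underside
- mug: loose blue mug, 70 mm across, 80 mm tall, its handle (along its y) out to about 65 mm from the middle; origin centre of its underside

How it is judged:
By the outcome, as a careful person would: the job done as asked, in the order asked, and still so for the second after the job is handed in, with the robot touching nothing.
It also fails if it takes over 72 s, if anything falls off the work surface, if the arm or the gripper's body presses on something with over 40 N, if the wrist force passes 120 N, or if a joint passes its speed limit or range.

### The arm

A 6-joint arm with a two-finger parallel gripper is mounted at the origin on the work surface. World frame = base frame: x ahead of the robot, y to its left, z up, the work surface at z = 0. Lengths are in m, angles in rad, forces in N, time in s.
With the tool pointing down it reaches from about 0.425 to 0.95 m from the base axis. Payload 3.5 kg.
Tool frame: the origin (TCP) lies between the finger pads; the fingertips stand 19 mm ahead of it and the grasp point (between the pads) is the TCP; y points along the fingers, z is the direction in which the jaws open and shut, and the axes are right-handed (so a half turn about y gives the same grasp; the last joint's range is limited). The gripper opens to 85 mm and grips with 20 to 120 N. Pads are 22 mm wide; open, the fingers measure 114 mm over their backs; the gripper's body (76 mm by 85 mm) begins 54 mm behind the grasp point. The pads swing forward as they close: fully open they stand 13 mm farther back than shut.
Start: joints at [-1.484, 0.286, 1.577, -0, 1.279, -0.15], TCP at [0.158, -0.656, 0.226] pointing down, gripper open.
Joint ranges: [-2.77, 2.77], [-0.9, 2.22], [0.21, 2.48], [-1.53, 4.67], [0.24, 2.81], [-2.84, 2.84]. Speed limits (rad/s): [2.79, 2.79, 3.14, 3.14, 3.14, 3.14].

### API

Orientations are given as a unit quaternion [x, y, z, w].
In Python, from plant import get_state, read_camera, camera_model, sign_off gives the robot as it stands.
- The arm moves only by the tool carry_out, never from a script. Its argument "moves" is a list of rows, each a list of 7 numbers: the turn, a rotation vector about the tool's x, y, z in rad, then the shift along the tool's x, y, z in m, then the closure, from -1 (fully open) to 1 (shut). In form: [[wx, wy, wz, dx, dy, dz, jaw], ...]. A call has 1 to 10 rows; each row shifts and turns the commanded pose from where the row before left it, along the tool's axes as they then stand; what a row does not reach is not made up. A row lasts 1/8 s, in which the tool goes at most 62.5 mm and 10.7 degrees, less where a joint would pass 70% of its speed; a pose out of reach is approached as far as the arm can. A call is refused whole if a number of a shift passes 0.0625 or a number of a turn 0.188, either way. A call with a gripper value outside its range is refused whole. The fingers move at their own pace and stop on an object; "squeeze" is the grip in N (left out, the last holds). Time passes only in rows, so rows that do not move let the fingers close. It gives the time, the measured TCP pose, the force and the opening at its end, in the units of the state.
- get_state(): the state, without advancing time (a new reading comes with each control period).
- read_camera(name): name is "scene" or "side" or "wrist"; returns the picture (400x640x3 uint8, blue, green, red); there is no depth.
- camera_model(name): a dict with "camera_matrix" (3x3 intrinsics, pixels), "D" ([k1, k2, p1, p2, k3] as OpenCV has them; the pictures are not rectified), "pose" (4x4, takes a point from camera to world coordinates). Camera axes: x right, y down, z forward; pixel columns grow to the right and rows downward; lengths in m; the calibration is good to about 2 mm. A picture is of the moment at which its call begins: read the wrist's pose just before it. camera_model takes no time and is no camera call; for the wrist camera it gives the pose at the moment of the call.
- sign_off(): hands the job in, once; it reports no verdict.
The state is a dict: "time": time; "qpos": joint angles; "dq": joint speeds; "joint_efforts": joint torques, N m; "eef_pos": TCP position; "tcp_rot": TCP orientation; "contact_force": force on the tool from outside, world axes, zero at the start; "wrist_torque": the same for the moment, N m; "opening": opening from 0.0 (shut) to 1.0 (fully open).
Only numpy, scipy, OpenCV 4.12 (cv2) and the standard library are available. Lean on these libraries where they do the work, as an engineer would, in place of code of your own. Each camera call takes 0.05 s, during which the arm holds its last target. There are 200 camera calls.

## Working session

There is one attempt and no reset: what is moved stays moved. The work goes in short steps, Python scripts to look and compute and a tool call to move; the robot and the scene stay as the last step left them, time stands still between calls to the robot, and variables do not carry over. Pictures are saved under pics/ and viewed, about 8 in all and at most 12, crops included, and the job is handed in when it is done.

Besides the shell and the picture viewer there is one more tool, called as name([rows], argument=value, ...), one row to a line, values as JSON. carry_out: Moves the arm, as the interface text tells. Its arguments: {"type":"object","properties":{"moves":{"type":"array","items":{"type":"array","items":{"type":"number"}}},"squeeze":{"type":"number"}},"required":["moves"]}

```bash
ls; mkdir -p pics; python3 - <<'E'
from plant import *
import cv2,numpy as np
s=get_state(); print({k:np.round(v,3).tolist() for k,v in s.items()})
for n in ["scene","side","wrist"]:
    m=camera_model(n); print(n,np.round(m["camera_matrix"],1).tolist(),np.round(m["D"],3).tolist(),np.round(m["pose"],3).tolist())
    cv2.imwrite(f"pics/{n}0.png",read_camera(n))
E
```

```text
pics
{'time': 0.0, 'qpos': [-1.484, 0.287, 1.578, 0.0, 1.279, -0.15], 'dq': [0.001, 0.001, -0.0, -0.001, 0.001, -0.0], 'joint_efforts': [-0.001, -40.599, -29.262, -0.0, 0.006, 0.0], 'eef_pos': [0.158, -0.655, 0.224], 'tcp_rot': [-0.083, 0.703, -0.701, 0.084], 'contact_force': [-0.541, 0.29, 0.161], 'wrist_torque': [-0.035, -0.036, -0.012], 'opening': 1.003}
scene [[363.0, 0.0, 317.8], [0.0, 363.0, 201.2], [0.0, 0.0, 1.0]] [-0.062, 0.0, 0.0, 0.0, 0.0] [[-0.032, 0.764, -0.644, 1.315], [0.999, 0.016, -0.031, 0.031], [-0.013, -0.645, -0.764, 0.962], [0.0, 0.0, 0.0, 1.0]]
side [[393.9, 0.0, 319.6], [0.0, 393.9, 197.8], [0.0, 0.0, 1.0]] [0.014, 0.0, 0.0, 0.0, 0.0] [[0.994, -0.075, 0.083, 0.509], [-0.112, -0.599, 0.793, -0.821], [-0.01, -0.797, -0.603, 0.721], [0.0, 0.0, 0.0, 1.0]]
wrist [[317.8, 0.0, 314.9], [0.0, 317.8, 200.6], [0.0, 0.0, 1.0]] [-0.054, 0.0, 0.0, 0.0, 0.0] [[0.235, -0.939, -0.252, 0.221], [-0.972, -0.228, -0.058, -0.639], [-0.003, 0.259, -0.966, 0.373], [0.0, 0.0, 0.0, 1.0]]
```

View pics/scene0.png

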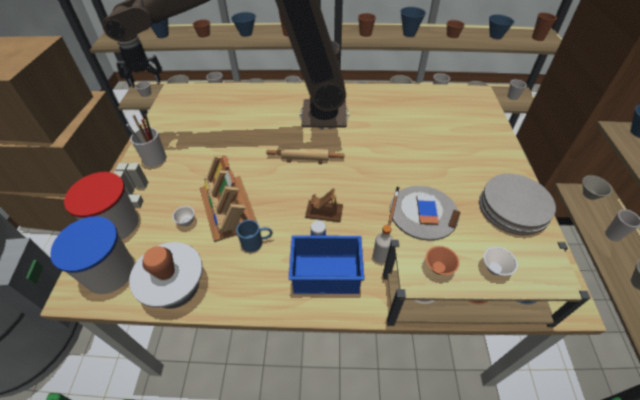

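View pics/side0.png

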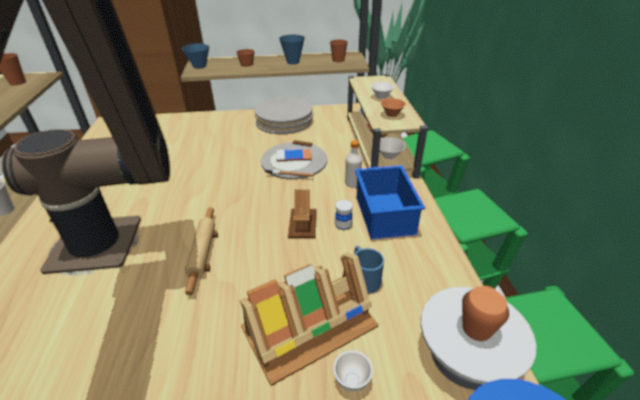

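The blue tile is on the bat (scene 427,210). The easel is at (322,205). The rack is at (228,200), and the blue tab marks the far-x bay (side 355,313). Next I'll make enlarged crops.

```bash
python3 - <<'E'
import cv2,numpy as np
a=cv2.imread("pics/scene0.png");b=cv2.imread("pics/side0.png")
r=lambda i,x0,y0,w,h:cv2.resize(i[y0:y0+h,x0:x0+w],(400,300),interpolation=cv2.INTER_CUBIC)
cv2.imwrite("pics/crops.png",np.vstack([np.hstack([r(a,190,145,120,90),r(a,290,170,80,60)]),np.hstack([r(b,230,245,160,120),r(b,270,180,80,60)])]))
print("rows: scene rack x4*.833; easel x5 ; side rack x2.5, easel x5")
E
```

```text
rows: scene rack x4*.833; easel x5 ; side rack x2.5, easel x5
```

View pics/crops.png

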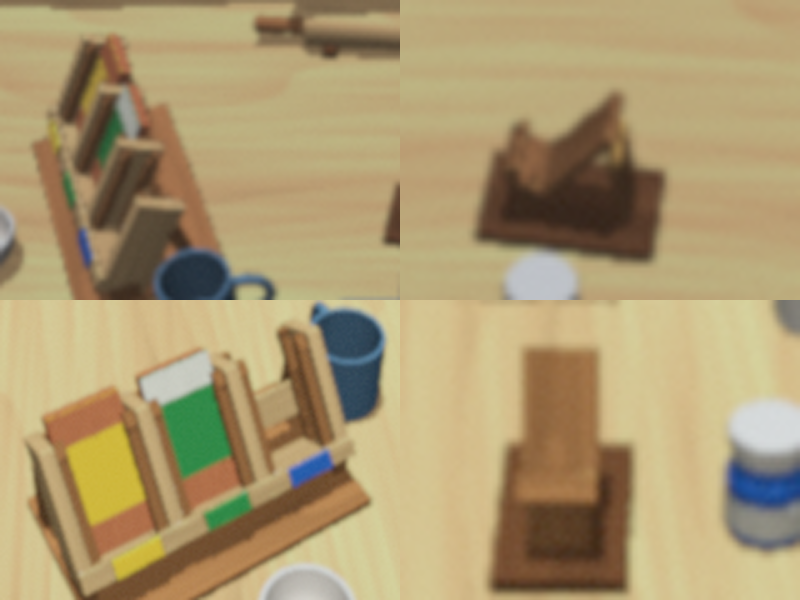

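```bash
cat > h.py <<'E'
import cv2,numpy as np
from plant import *
from scipy.spatial.transform import Rotation as R
def rays(m,px):
    u=cv2.undistortPoints(np.float64(px).reshape(-1,1,2),m["camera_matrix"],np.array(m["D"])).reshape(-1,2)
    T=np.array(m["pose"]); d=np.c_[u,np.ones(len(u))]@T[:3,:3].T
    return T[:3,3],d/np.linalg.norm(d,axis=1)[:,None]
def plane(m,px,z):
    c,d=rays(m,px); return c+d*((z-c[2])/d[:,2])[:,None]
def tri(views):  # [(m,(u,v)),...]
    A=0;b=0;L=[]
    for m,p in views:
        c,d=rays(m,[p]); P=np.eye(3)-np.outer(d[0],d[0]); A=A+P;b=b+P@c;L.append((P,c))
    x=np.linalg.solve(A,b); return x,[round(float(np.linalg.norm(P@(x-c)))*1000,1) for P,c in L]
def proj(m,X):
    T=np.linalg.inv(np.array(m["pose"])); X=np.reshape(X,(-1,3))
    return cv2.projectPoints(X,cv2.Rodrigues(T[:3,:3])[0],T[:3,3],m["camera_matrix"],np.array(m["D"]))[0].reshape(-1,2)
def blobs(img,lo,hi,amin=15):
    k=cv2.inRange(cv2.cvtColor(img,cv2.COLOR_BGR2HSV),np.array(lo),np.array(hi))
    n,l,s,c=cv2.connectedComponentsWithStats(k); return [(c[i].round(1).tolist(),int(s[i,4]),(l==i).astype(np.uint8)) for i in range(1,n) if s[i,4]>=amin]
BLUE=((105,130,60),(125,255,255));GRN=((50,100,50),(80,255,255));YEL=((22,150,100),(32,255,255))
E
python3 - <<'E'
from h import *
np.set_printoptions(precision=3,suppress=True)
S=camera_model("scene");D=camera_model("side")
a=cv2.imread("pics/scene0.png");b=cv2.imread("pics/side0.png")
for n,i in(("scene",a),("side",b)):
    for c,k in(("B",BLUE),("G",GRN),("Y",YEL)):print(n,c,[(x[0],x[1]) for x in blobs(i,*k) if x[1]<1000])
cs=lambda x,y:(190+x*.3,145+y*.3); ce=lambda x,y:(290+x/5,170+y/5)
ds=lambda x,y:(230+x*.4,245+y*.4); de=lambda x,y:(270+x/5,180+y/5)
# easel: base z~0.01 corners (scene), slat top middle both
print("easel base",plane(S,[ce(77,238),ce(250,256),ce(263,172),ce(95,150)],.005))
print("easel base side",plane(D,[de(90,288),de(227,288),de(232,146),de(103,146)],.008))
print("slat top mid tri",tri([(S,ce(218,96)),(D,de(161,49))]))
print("ledge/slat front", tri([(S,ce(130,190)),(D,de(158,200))]))
# rack tabs
for nm,p,q in(("Y",(53,130),(138,257)),("G",(69,190),(228,210)),("B",(85,246),(310,168))): print(nm,tri([(S,cs(*p)),(D,ds(q[0],q[1]+0-0-0+0)) ]))
E
```

```text
scene B [([426.8, 207.7], 226)]
scene G [([222.4, 185.5], 29), ([31.1, 269.2], 49), ([53.9, 396.6], 77), ([616.4, 398.2], 24)]
scene Y [([217.4, 169.6], 28)]
side B [([293.3, 153.7], 128), ([343.0, 217.0], 80), ([353.9, 312.0], 93)]
side G [([357.5, 4.8], 39), ([368.9, 27.2], 24), ([412.5, 142.6], 213), ([308.2, 296.9], 616), ([320.7, 329.2], 122)]
side Y [([272.0, 314.1], 822), ([285.0, 348.4], 169)]
easel base [[ 0.581 -0.046  0.005]
 [ 0.593  0.069  0.005]
 [ 0.521  0.078  0.005]
 [ 0.504 -0.038  0.005]]
easel base side [[ 0.505 -0.047  0.008]
 [ 0.577 -0.056  0.008]
 [ 0.592  0.063  0.008]
 [ 0.518  0.073  0.008]]
slat top mid tri (array([0.548, 0.042, 0.103]), [6.8, 6.8])
ledge/slat front (array([ 0.549, -0.009,  0.027]), [6.4, 6.4])
Y (array([ 0.484, -0.395,  0.054]), [2.8, 2.8])
G (array([ 0.557, -0.361,  0.049]), [0.5, 0.5])
B (array([ 0.627, -0.33 ,  0.05 ]), [1.1, 1.1])
```

```bash
cat >> h.py <<'E'
def tool(): 
    s=get_state(); return np.array(s["eef_pos"]),R.from_quat(s["tcp_rot"]),s
def go(p,Rt=None):
    """tool-axis shift (before any turn) and turn to target, plus shift after the turn"""
    P,Q,s=tool(); d=np.array(p)-P
    print("t",round(s["time"],2),"shift now-axes",Q.inv().apply(d).round(4),"world d",d.round(4))
    if Rt is not None:
        rv=(Q.inv()*Rt).as_rotvec(); print("turn",rv.round(4),"deg",np.degrees(np.linalg.norm(rv)).round(1),"shift new-axes",Rt.inv().apply(d).round(4))
np.set_printoptions(precision=4,suppress=True)
E
python3 - <<'E'
from h import *
S=camera_model("scene");D=camera_model("side")
print("tile blue",plane(S,[(426.8,207.7)],.024),plane(D,[(293.3,153.7)],.024))
a=cv2.imread("pics/scene0.png")
m=[x for x in blobs(a,*BLUE) if x[1]==226][0][2]
r=cv2.minAreaRect(cv2.findNonZero(m)); bp=cv2.boxPoints(r); print(plane(S,bp,.024))
P,Q,s=tool(); print(Q.as_matrix())
go([.6,.36,.33],None); go([.3,-.45,.45])
W=camera_model("wrist"); print("cam in tool",Q.inv().apply(np.array(W["pose"])[:3,3]-P), (Q.inv()*R.from_matrix(np.array(W["pose"])[:3,:3])).as_matrix())
E
```

```text
tile blue [[0.5455 0.3573 0.024 ]] [[0.5435 0.3571 0.024 ]]
[[0.5168 0.3321 0.024 ]
 [0.5156 0.3934 0.024 ]
 [0.5717 0.3834 0.024 ]
 [0.5728 0.324  0.024 ]]
[[-0.9721 -0.0001  0.2346]
 [-0.2346  0.0019 -0.9721]
 [-0.0003 -1.     -0.0018]]
t 0.15 shift now-axes [-0.6676 -0.1036 -0.8839] world d [0.4416 1.0156 0.1054]
t 0.15 shift now-axes [-0.186  -0.225  -0.1671] world d [0.1416 0.2056 0.2254]
cam in tool [-0.0649 -0.1484 -0.0019] [[-0.0007  0.9659  0.2589]
 [ 0.0011 -0.2589  0.9659]
 [ 1.      0.0009 -0.0009]]
```

carry_out([
  [0, 0, 0, 0, -0.06, 0, -1],
  [0, 0, 0, 0, -0.06, 0, -1],
  [0, 0, 0, -0.06, 0, -0.022, -1],
  [0, 0, 0, -0.06, 0, -0.022, -1],
  [0, 0, 0, -0.06, 0, -0.022, -1],
  [0, 0, 0, -0.06, 0, -0.022, -1],
  [0, 0, 0, -0.06, 0, -0.022, -1],
  [0, 0, 0, -0.06, 0, -0.022, -1],
  [0, 0, 0, -0.06, 0, -0.022, -1],
  [0, 0, 0, -0.06, 0, -0.022, -1],
])

```text
time: 1.4
eef_pos: [0.5757, -0.3772, 0.3453]
tcp_rot: [-0.084, 0.702, -0.702, 0.083]
contact_force: [0.1, -0.6, -0.1]
opening: 0.996
```

```bash
cat >> h.py <<'E'
import json
def snap(n):
    m=camera_model("wrist"); i=read_camera("wrist"); cv2.imwrite(f"pics/{n}.png",i)
    json.dump({k:np.array(v).tolist() for k,v in m.items()},open(f"pics/{n}.json","w")); return m,i
def load(n):
    return {k:np.array(v) for k,v in json.load(open(f"pics/{n}.json")).items()},cv2.imread(f"pics/{n}.png")
def log():
    s=get_state(); open("log.txt","a").write(json.dumps([np.array(s[k]).tolist() for k in("qpos","eef_pos","tcp_rot")])+"\n")
    print("t",round(s["time"],2),"q",np.array(s["qpos"]).round(3),"p",np.array(s["eef_pos"]).round(4),"F",np.array(s["contact_force"]).round(1),"op",round(s["opening"],3))
E
python3 - <<'E'
from h import *
log(); snap("w_rack"); go([.6,.36,.36])
E
```

```text
t 1.4 q [-0.727  0.256  1.399 -0.     1.487  0.607] p [ 0.5757 -0.3772  0.3453] F [ 0.1 -0.6 -0.1] op 0.996
t 1.45 shift now-axes [-0.1945 -0.0118 -0.7055] world d [0.0187 0.7315 0.0153]
```

View pics/w_rack.png

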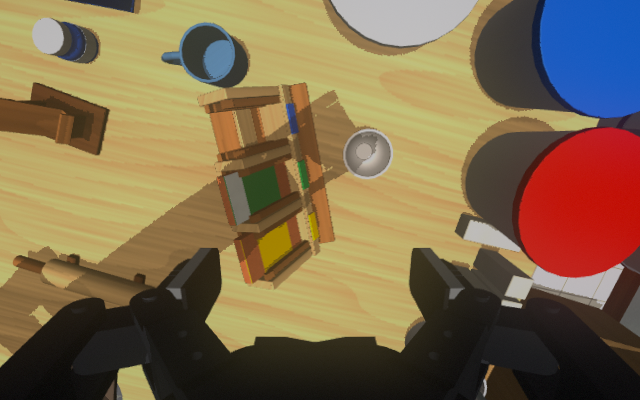

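```bash
python3 - <<'E'
import cv2,numpy as np
a=cv2.imread("pics/w_rack.png")
A=cv2.resize(a[75:295,190:345],None,fx=2.7,fy=2.7,interpolation=cv2.INTER_CUBIC)
B=cv2.resize(a[75:165,0:115],None,fx=3.2,fy=3.2,interpolation=cv2.INTER_CUBIC)
o=np.zeros((594,790,3),np.uint8);o[:A.shape[0],:A.shape[1]]=A;o[:B.shape[0],420:420+B.shape[1]]=B
cv2.imwrite("pics/c2.png",o)
E
```

```text
(no output)
```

View pics/c2.png

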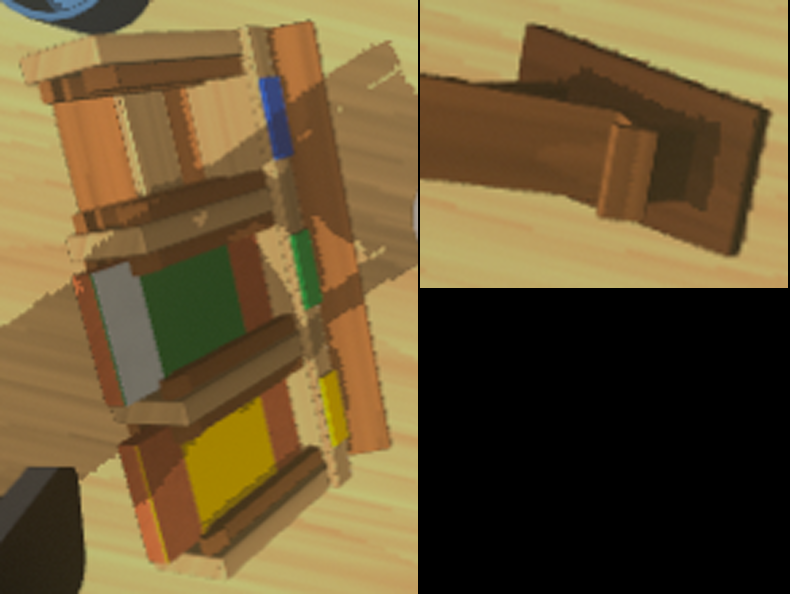

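carry_out([
  [0, 0, 0, -0.016, 0, -0.06, -1],
  [0, 0, 0, -0.016, 0, -0.06, -1],
  [0, 0, 0, -0.016, 0, -0.06, -1],
  [0, 0, 0, -0.016, 0, -0.06, -1],
  [0, 0, 0, -0.016, 0, -0.06, -1],
  [0, 0, 0, -0.016, 0, -0.06, -1],
  [0, 0, 0, -0.016, 0, -0.06, -1],
])

```text
time: 2.33
eef_pos: [0.5843, 0.0578, 0.3455]
tcp_rot: [-0.084, 0.702, -0.702, 0.083]
contact_force: [0.7, -0.2, 0.2]
opening: 1.0
```

```bash
python3 - <<'E'
from h import *
log(); snap("w_easel")
m,_=load("w_rack")
c=plane(m,[(306.3,82.4),(334.4,240.6)],.010); d=c[1]-c[0]; print(c,np.linalg.norm(d))
y=d/np.linalg.norm(d); x=np.array([y[1],-y[0],0]); mid=c.mean(0)
o=mid+x*.053; o[2]=0; print("rack origin",o,"yaw",np.degrees(np.arctan2(x[1],x[0])))
a=np.radians(30);u=np.sin(a)*x+[0,0,np.cos(a)];n=-np.cos(a)*x+[0,0,np.sin(a)]
fl=o+[0,0,.036]
# predictions: green tile top front edge corners, cheek ends
pts=[fl+s*y*.03+u*.12+n*.0035 for s in(-1,1)]+[fl-y*.078+s*y*.033+u*.105+k*n*.023 for s in(-1,1) for k in(1,-1)]
p=proj(m,pts); print("px crop", ((p-[190,75])*2.7).round(0).tolist())
go([.58,.36,.36],R.from_matrix(np.c_[[1,0,0],[0,0,-1.],[0,1,0]]))
E
```

```text
t 2.33 q [-0.074  0.026  1.654  0.     1.462  1.26 ] p [0.5843 0.0578 0.3455] F [ 0.7 -0.2  0.2] op 1.0
[[ 0.6808 -0.3365  0.01  ]
 [ 0.4539 -0.4369  0.01  ]] 0.24814910643442897
rack origin [ 0.5459 -0.3382  0.    ] yaw 113.87463388089091
px crop [[88.0, 272.0], [123.0, 406.0], [100.0, 63.0], [25.0, 84.0], [138.0, 225.0], [63.0, 235.0]]
t 2.38 shift now-axes [-0.0675 -0.0126 -0.2873] world d [-0.0036  0.295   0.0144]
turn [-0.0004 -2.8985 -0.0093] deg 166.1 shift new-axes [-0.0036 -0.0144  0.295 ]
```

View pics/w_easel.png

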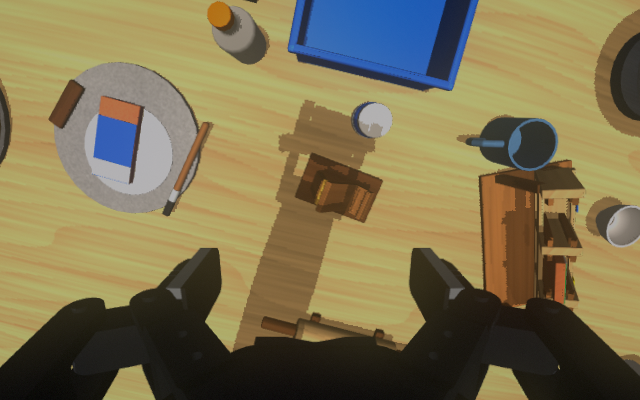

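```bash
python3 - <<'E'
from h import *
m,i=load("w_easel")
b=[x for x in blobs(i,*BLUE) if 80<x[0][0]<160 and x[1]>100]
for c,a,k in b:
    bp=cv2.boxPoints(cv2.minAreaRect(cv2.findNonZero(k))); print(c,a,bp.round(1).tolist()); print(plane(m,bp,.024))
A=cv2.resize(i[140:235,280:400],None,fx=5,fy=5,interpolation=cv2.INTER_CUBIC)
cv2.imwrite("pics/c3.png",A)
E
```

```text
[114.4, 140.6] 1637 [[91.69999694824219, 160.8000030517578], [98.30000305175781, 114.5999984741211], [136.8000030517578, 120.0999984741211], [130.1999969482422, 166.3000030517578]]
[[0.5052 0.3913 0.024 ]
 [0.5766 0.3861 0.024 ]
 [0.5815 0.3277 0.024 ]
 [0.5107 0.3308 0.024 ]]
```

View pics/c3.png

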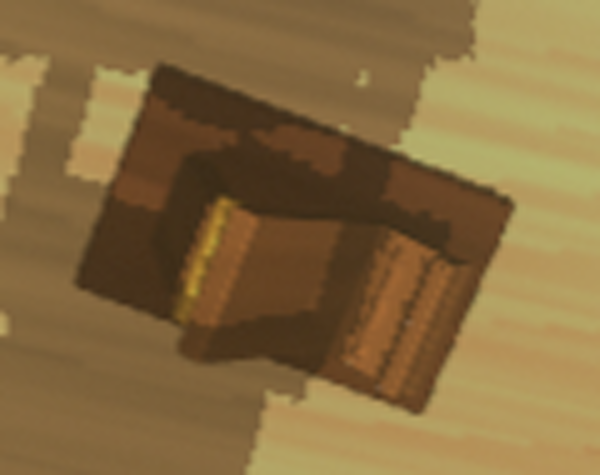

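```bash
python3 - <<'E'
from h import *
m,i=load("w_easel")
f=lambda x,y:(280+x/5-.4,140+y/5-.4)
c=plane(m,[f(158,66),f(78,283),f(513,205),f(418,410)],.010); print(c)
bk=(c[0]+c[1])/2;fr=(c[2]+c[3])/2; x=bk-fr; print(np.linalg.norm(x),np.linalg.norm(c[2]-c[3]),np.linalg.norm(c[0]-c[1]))
x1=x/np.linalg.norm(x); y2=((c[3]-c[2])+(c[1]-c[0]))/2; print("yaw from x",np.degrees(np.arctan2(x1[1],x1[0])),"from y",np.degrees(np.arctan2(y2[1],y2[0]))-90)
x=x1; y=np.array([-x[1],x[0],0]); o=c.mean(0)-x*.022; o[2]=0; print("easel o",o)
a=np.radians(35);u=np.sin(a)*x+[0,0,np.cos(a)];n=-np.cos(a)*x+[0,0,np.sin(a)]
L=o+[0,0,.045]
p=proj(m,[L+u*.074-n*.006+s*y*.021 for s in(-1,1)]+[L+n*.022+u*.009+s*y*.021 for s in(-1,1)]); print("slat top, lip crop px",((p-[280,140]+.4)*5).round(0).tolist())
# tile
t=np.array([[0.5766,0.3861],[0.5815,0.3277]]);e=t.mean(0); ax=np.array([[.5052,.3913],[.5107,.3308]]).mean(0)-e; ax/=np.linalg.norm(ax)
print("tile x yaw",np.degrees(np.arctan2(ax[1],ax[0])),"centre",e+ax*.04)
E
```

```text
[[ 0.5923  0.068   0.01  ]
 [ 0.5203  0.0767  0.01  ]
 [ 0.5765 -0.0491  0.01  ]
 [ 0.505  -0.0387  0.01  ]]
0.11732075225535964 0.07232815916775637 0.07249420773596843
yaw from x 82.38013009826 from y 82.42941602376325
easel o [ 0.5456 -0.0076  0.    ]
slat top, lip crop px [[257.0, 213.0], [196.0, 362.0], [452.0, 263.0], [392.0, 397.0]]
tile x yaw 176.6595216728625 centre [0.5391 0.3592]
```

carry_out([
  [0, -0.18, 0, 0, 0, 0, -1],
  [0, -0.18, 0, 0, 0, 0, -1],
  [0, -0.18, 0, 0, 0, 0, -1],
  [0, -0.18, 0, 0, 0, 0, -1],
  [0, -0.18, 0, 0, 0, 0, -1],
  [0, -0.18, 0, 0, 0, 0, -1],
  [0, -0.18, 0, 0, 0, 0, -1],
  [0, -0.18, 0, 0, 0, 0, -1],
])

```text
time: 3.38
eef_pos: [0.5845, 0.0556, 0.3452]
tcp_rot: [0.527, -0.472, 0.471, -0.527]
contact_force: [0.8, -0.3, 0.5]
opening: 0.998
```

carry_out([
  [0, -0.18, 0, 0, 0, 0, -1],
  [0, -0.18, 0, 0, 0, 0, -1],
  [0, -0.18, 0, 0, 0, 0, -1],
  [0, -0.18, 0, 0, 0, 0, -1],
  [0, -0.18, 0, 0, 0, 0, -1],
  [0, -0.18, 0, 0, 0, 0, -1],
  [0, -0.18, 0, 0, 0, 0, -1],
  [0, -0.145, 0, 0, 0, 0, -1],
])

```text
time: 4.38
eef_pos: [0.5845, 0.0556, 0.3452]
tcp_rot: [0.707, -0.02, 0.019, -0.707]
contact_force: [0.3, -0.3, 0.0]
opening: 1.0
```

```bash
python3 - <<'E'
from h import *
log(); ya=np.radians(176.7); tx=np.array([np.cos(ya),np.sin(ya),0]); tz=np.array([0,0,1.]); ty=np.cross(tz,tx)
for A in (0,25):
    a=np.radians(A); fy=-tz*np.cos(a)-tx*np.sin(a)*0+ -tx*np.sin(a); z=-ty; x=np.cross(fy,z)
    go(np.r_[.539,.359,.14],R.from_matrix(np.c_[x,fy,z]))
E
```

```text
t 4.38 q [-0.078  0.027  1.654 -0.     1.462 -1.594] p [0.5845 0.0556 0.3452] F [ 0.3 -0.3  0. ] op 1.0
t 4.38 shift now-axes [-0.0619  0.2053  0.3005] world d [-0.0455  0.3034 -0.2052]
turn [ 0.      0.0027 -0.0009] deg 0.2 shift new-axes [-0.0629  0.2052  0.3003]
t 4.38 shift now-axes [-0.0619  0.2053  0.3005] world d [-0.0455  0.3034 -0.2052]
turn [-0.0006  0.0027 -0.4372] deg 25.1 shift new-axes [-0.1437  0.1594  0.3003]
```

carry_out([
  [0, 0, 0, -0.0105, 0.02, 0.05, -1],
  [0, 0, 0, -0.0105, 0.02, 0.05, -1],
  [0, 0, 0, -0.0105, 0.02, 0.05, -1],
  [0, 0, 0, -0.0105, 0.02, 0.05, -1],
  [0, 0, 0, -0.0105, 0.02, 0.05, -1],
  [0, 0, 0, -0.0105, 0.02, 0.05, -1],
  [0, 0, -0.146, 0, 0, 0, -1],
  [0, 0, -0.146, 0, 0, 0, -1],
  [0, 0, -0.145, 0, 0, 0, -1],
])

```text
time: 5.5
eef_pos: [0.5398, 0.3592, 0.2257]
tcp_rot: [0.694, 0.134, 0.175, -0.685]
contact_force: [-0.1, -0.8, -0.3]
opening: 0.998
```

```bash
python3 - <<'E'
from h import *
log(); m,i=snap("w_tile")
k=cv2.inRange(cv2.cvtColor(i,cv2.COLOR_BGR2HSV),np.array(BLUE[0]),np.array(BLUE[1]))
pr=proj(m,[[.539,.359,.024]])[0]; print("pred centre px",pr)
for c,a,kk in blobs(i,*BLUE,amin=1500):
    if abs(c[0]-pr[0])<80:
        ct=max(cv2.findContours(kk,0,2)[0],key=cv2.contourArea); q=cv2.approxPolyDP(ct,.04*cv2.arcLength(ct,1),1).reshape(-1,2)
        print(c,a,q.tolist()); print(plane(m,q,.024))
E
```

```text
t 5.5 q [ 0.524  0.067  1.873 -0.318  0.851 -0.82 ] p [0.5398 0.3592 0.2257] F [-0.1 -0.8 -0.3] op 0.998
pred centre px [312.6248  94.672 ]
[312.0, 97.4] 3576 [[342, 67], [281, 68], [286, 129], [339, 128]]
[[0.5136 0.3884 0.024 ]
 [0.5111 0.3308 0.024 ]
 [0.575  0.3282 0.024 ]
 [0.5772 0.3848 0.024 ]]
```

View pics/w_tile.png

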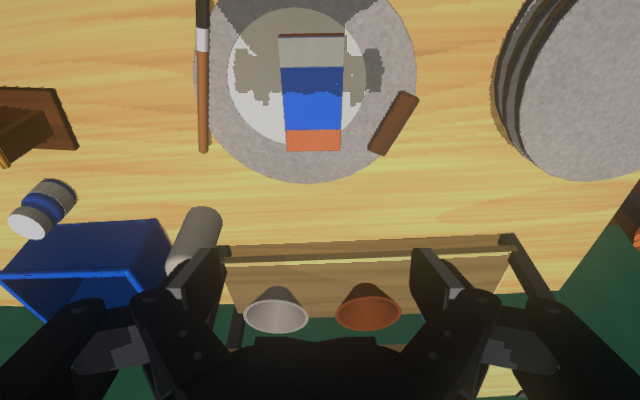

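```bash
cat >> h.py <<'E'
def fk(q,P):
    a,h,L1,L2,e,d,t=P
    R1=R.from_rotvec([0,0,q[0]]);R2=R1*R.from_rotvec([0,q[1],0]);R3=R2*R.from_rotvec([0,q[2],0])
    R4=R3*R.from_rotvec([0,0,q[3]]);R5=R4*R.from_rotvec([0,q[4],0]);R6=R5*R.from_rotvec([0,0,q[5]])
    w=np.array([0,0,h])+R1.apply([a,d,0])+R2.apply([0,0,L1])+R3.apply([e,0,L2])
    return w+R6.apply([0,0,t]),R6
def frame(o,yaw,lean):
    a=np.radians(lean);x=np.array([np.cos(np.radians(yaw)),np.sin(np.radians(yaw)),0]);y=np.array([-x[1],x[0],0]);Z=np.array([0,0,1.])
    return np.array(o),np.sin(a)*x+np.cos(a)*Z,y,-np.cos(a)*x+np.sin(a)*Z   # origin,u,y,n
EL=frame([.5456,-.0076,.045],82.4,35)
RK=frame([.5459,-.3382,.036],113.9,30)
E
python3 - <<'E'
from h import *
from scipy.optimize import least_squares
D=[json.loads(l) for l in open("log.txt")]
# orientation: constant tool offset?
for q,p,r in D:
    print((fk(q,[0]*7)[1].inv()*R.from_quat(r)).as_matrix().round(2).tolist())
f=lambda P:np.ravel([fk(q,P)[0]-p for q,p,r in D])
s=least_squares(f,[.1,.3,.4,.4,0,.1,.2]); print(s.x,np.abs(s.fun).max()); np.save("P.npy",s.x)
E
```

```text
[[-0.0, 0.0, -1.0], [-1.0, 0.0, 0.0], [0.0, 1.0, 0.0]]
[[-0.0, 0.0, -1.0], [-1.0, 0.0, 0.0], [0.0, 1.0, 0.0]]
[[-0.0, -0.0, -1.0], [-1.0, -0.0, 0.0], [-0.0, 1.0, -0.0]]
[[-0.0, -0.0, -1.0], [-1.0, 0.0, 0.0], [0.0, 1.0, -0.0]]
[-0.      0.2403  0.443   0.5725  0.0206  0.1009  0.2549] 7.838305282614755e-10
```

```bash
cat >> h.py <<'E'
from scipy.optimize import least_squares
LO=np.array([-2.77,-.9,.21,-1.53,.24,-2.84]);HI=np.array([2.77,2.22,2.48,4.67,2.81,2.84])
OFF=R.from_matrix([[0,0,-1],[-1,0,0],[0,1,0]])
def ik(p,Rt,q0):
    P=np.load("P.npy")
    f=lambda q:(lambda w,r:np.r_[(w-p)*5,(Rt.inv()*r*OFF).as_rotvec()])(*fk(q,P))
    s=least_squares(f,np.clip(q0,LO+.01,HI-.01),bounds=(LO,HI)); return s.x,np.abs(s.fun).max()
def mat(x,y,z): return R.from_matrix(np.c_[x,y,z])
E
python3 - <<'E'
from h import *
o,u,y,n=EL
q0=[-.1,.1,1.7,0,1.3,0]
for A in (0,10,20,25,35):
    a=np.radians(A); fy=-n*np.cos(a)-u*np.sin(a); z=-y; x=np.cross(fy,z)
    for up in(0,.12):
        best=min((ik(o+u*.065+n*.012+np.array([0,0,up]),mat(x,fy,z),[-.1,.1,1.7,g,1.3,g2]) for g in(0,1,-1,2) for g2 in(-1,0,1)),key=lambda r:r[1]); print("place",A,up,best[0].round(2),round(best[1],3))
for nm,(o,u,y,n),dy in(("retake",EL,0),("rack",RK,-.078)):
  for sg in (1,-1):
    for h in(.104,.25):
        best=min((ik(o+dy*y+u*h,mat(sg*y,-u,sg*n),[-.1,.1,1.7,g,1.3,g2]) for g in(0,1,-1,2) for g2 in(-2,0,2)),key=lambda r:r[1]); print(nm,sg,h,best[0].round(2),round(best[1],3))
E
```

```text
place 0 0 [-0.53  0.33  2.    0.87  1.41 -0.82] 0.0
place 0 0.12 [-0.53  0.14  1.96  0.86  1.55 -0.65] 0.0
place 10 0 [-0.48  0.26  2.01  0.76  1.3  -0.72] 0.0
place 10 0.12 [-0.48  0.09  1.95  0.73  1.47 -0.57] 0.0
place 20 0 [-0.42  0.2   2.01  0.63  1.2  -0.6 ] 0.0
place 20 0.12 [-0.42  0.04  1.94  0.59  1.39 -0.47] 0.0
place 25 0 [-0.38  0.18  2.01  0.56  1.16 -0.54] 0.0
place 25 0.12 [-0.38  0.03  1.93  0.52  1.35 -0.41] 0.0
place 35 0 [-0.31  0.15  2.01  0.39  1.08 -0.38] 0.0
place 35 0.12 [-0.31  0.01  1.92  0.36  1.3  -0.29] 0.0
retake 1 0.104 [ 0.16  0.29  1.85 -0.61  1.27  2.14] 0.0
retake 1 0.25 [ 0.29  0.24  1.67 -0.55  1.52  2.11] 0.0
retake -1 0.104 [ 0.16  0.29  1.85 -0.61  1.27 -1.01] 0.0
retake -1 0.25 [ 0.29  0.24  1.67 -0.55  1.52 -1.04] 0.0
rack 1 0.104 [-0.44  0.19  1.95 -0.56  0.67  1.11] 0.0
rack 1 0.25 [-0.34 -0.05  1.96 -0.48  0.91  1.05] 0.0
rack -1 0.104 [-0.44  0.19  1.95 -0.56  0.67 -2.03] 0.0
rack -1 0.25 [-0.34 -0.05  1.96 -0.48  0.91 -2.09] 0.0
```

```bash
python3 - <<'E'
from h import *
ya=np.radians(177); tx=np.array([np.cos(ya),np.sin(ya),0]); tz=np.array([0,0,1.]); ty=np.cross(tz,tx);a=np.radians(25)
fy=-tz*np.cos(a)-tx*np.sin(a)
for z in(.08,.036): go(np.array([.5375,.3587,z])+tx*.008,mat(np.cross(fy,-ty),fy,-ty))
E
```

```text
t 5.55 shift now-axes [-0.0672  0.1265 -0.    ] world d [-0.007   0.0001 -0.1431]
turn [ 0.0039 -0.0039  0.003 ] deg 0.4 shift new-axes [-0.0668  0.1267 -0.0003]
t 5.55 shift now-axes [-0.0859  0.1664  0.    ] world d [-0.007   0.0001 -0.1871]
turn [ 0.0039 -0.0039  0.003 ] deg 0.4 shift new-axes [-0.0854  0.1666 -0.0003]
```

carry_out([
  [0.004, -0.004, 0.003, -0.0168, 0.0316, 0, -0.8],
  [0, 0, 0, -0.0168, 0.0316, 0, -0.8],
  [0, 0, 0, -0.0168, 0.0316, 0, -0.8],
  [0, 0, 0, -0.0168, 0.0316, 0, -0.8],
  [0, 0, 0, -0.0094, 0.02, 0, -0.8],
  [0, 0, 0, -0.0094, 0.02, 0, -0.8],
  [0, 0, 0, 0, 0, 0, -0.8],
])

```text
time: 6.42
eef_pos: [0.5308, 0.3587, 0.0361]
tcp_rot: [0.695, 0.132, 0.17, -0.686]
contact_force: [-0.0, -0.2, -0.4]
opening: 0.902
```

carry_out([
  [0, 0, 0, -0.0009, 0.0018, 0, -0.8],
  [0, 0, 0, -0.0009, 0.0018, 0, -0.8],
  [0, 0, 0, 0, 0, 0, -0.8],
])

```text
time: 6.8
eef_pos: [0.5321, 0.3601, 0.0354]
tcp_rot: [0.693, 0.134, 0.172, -0.687]
contact_force: [-0.3, 0.4, -0.1]
opening: 0.9
```

```bash
python3 - <<'E'
from h import *
log(); P=np.load("P.npy"); q=get_state()["qpos"]; print(fk(q,P)[0], R.from_quat(get_state()["tcp_rot"]).as_matrix()[:,1])
E
wc -l log.txt
```

```text
t 6.8 q [ 0.529  0.313  1.983 -0.478  0.524 -0.609] p [0.5321 0.3601 0.0354] F [-0.3  0.4 -0.1] op 0.9
[0.5321 0.3601 0.0354] [ 0.4209 -0.0206 -0.9069]
5 log.txt
```

carry_out([
  [0, 0, 0, 0, 0, 0, -0.8],
  [0, 0, 0, 0, 0, 0, -0.8],
])

```text
time: 7.05
eef_pos: [0.5318, 0.36, 0.0349]
tcp_rot: [0.694, 0.133, 0.171, -0.687]
contact_force: [0.1, -0.6, -0.4]
opening: 0.904
```

carry_out([
  [0, 0, 0, -0.0012, 0.0027, 0, -0.8],
  [0, 0, 0, 0, 0, 0, -0.8],
  [0, 0, 0, 0, 0, 0, -0.8],
])

```text
time: 7.42
eef_pos: [0.5316, 0.3598, 0.0314]
tcp_rot: [0.694, 0.133, 0.171, -0.687]
contact_force: [-0.0, -0.9, 1.1]
opening: 0.898
```

carry_out([
  [0, 0, 0, 0, 0, 0, -0.5],
  [0, 0, 0, 0, 0, 0, -0.3],
  [0, 0, 0, 0, 0, 0, -0.2],
  [0, 0, 0, 0, 0, 0, -0.2],
  [0, 0, 0, 0, 0, 0, -0.2],
], squeeze=50)

```text
time: 8.05
eef_pos: [0.5318, 0.3598, 0.0316]
tcp_rot: [0.694, 0.133, 0.171, -0.687]
contact_force: [-0.6, 0.7, -0.1]
opening: 0.598
```

```bash
python3 - <<'E'
from h import *
m,i=snap("w_grip"); j=read_camera("side")
o=np.hstack([cv2.resize(i[60:360,130:500],None,fx=1.3,fy=1.3),cv2.resize(j[110:200,240:340],(300,390))[:390]])
cv2.imwrite("pics/c4.png",o); print(o.shape)
E
```

```text
(390, 781, 3)
```

View pics/c4.png

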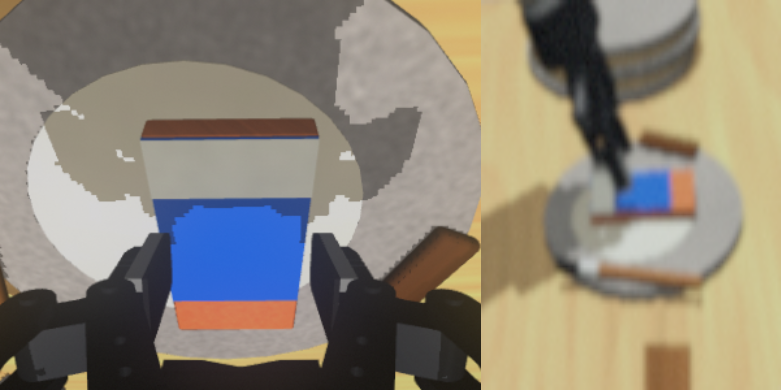

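carry_out([
  [0, 0, 0, 0, 0, 0, -0.5],
  [0, 0, 0, 0, 0, 0, -0.5],
  [0, 0, 0, -0.0013, 0.0027, 0, -0.5],
  [0, 0, 0, 0, 0, 0, -0.5],
  [0, 0, 0, 0, 0, 0, -0.5],
])

```text
time: 8.78
eef_pos: [0.5317, 0.3598, 0.0285]
tcp_rot: [0.694, 0.133, 0.171, -0.687]
contact_force: [-0.2, 0.8, -0.7]
opening: 0.749
```

carry_out([
  [0, 0, 0, -0.0013, 0.0027, 0, -0.5],
  [0, 0, 0, 0, 0, 0, -0.5],
  [0, 0, 0, 0, 0, 0, -0.5],
])

```text
time: 9.15
eef_pos: [0.5316, 0.3598, 0.0255]
tcp_rot: [0.694, 0.133, 0.171, -0.687]
contact_force: [-0.2, -0.4, 0.7]
opening: 0.753
```

carry_out([
  [0, 0, 0, 0, 0, 0, -0.2],
  [0, 0, 0, 0, 0, 0, 0.1],
  [0, 0, 0, 0, 0, 0, 0.1],
  [0, 0, 0, 0, 0, 0, 0.1],
  [0, 0, 0, 0, 0, 0, 0.1],
])

```text
time: 9.78
eef_pos: [0.5316, 0.3599, 0.0256]
tcp_rot: [0.694, 0.133, 0.171, -0.687]
contact_force: [-0.4, -0.1, -0.3]
opening: 0.449
```

```bash
python3 - <<'E'
from h import *
m,i=snap("w_grip2"); j=read_camera("side"); k=read_camera("scene")
o=np.hstack([cv2.resize(i[60:360,130:500],None,fx=1.3,fy=1.3),np.vstack([cv2.resize(j[120:185,260:335],(300,260)),cv2.resize(k[175:235,390:460],(300,257))])[:390] if 0 else cv2.resize(j[120:185,260:335],(300,390))])
cv2.imwrite("pics/c5.png",o)
P,Q,s=tool(); z=Q.as_matrix()[:,2];y=Q.as_matrix()[:,1]
print("px of TCP±30z, tips", ((proj(m,[P+z*.03,P-z*.03,P+z*.03+y*.019,P-z*.03+y*.019])-[130,60])*1.3).round(0).tolist())
print(s["contact_force"],s["joint_efforts"],s["wrist_torque"])
E
```

```text
px of TCP±30z, tips [[312.0, 248.0], [159.0, 248.0], [305.0, 230.0], [167.0, 230.0]]
[ 0.4656 -0.4215  0.179 ] [  0.0004 -35.7442 -22.7958  -0.3767  -0.525   -0.0001] [0.0271 0.1864 0.0136]
```

View pics/c5.png

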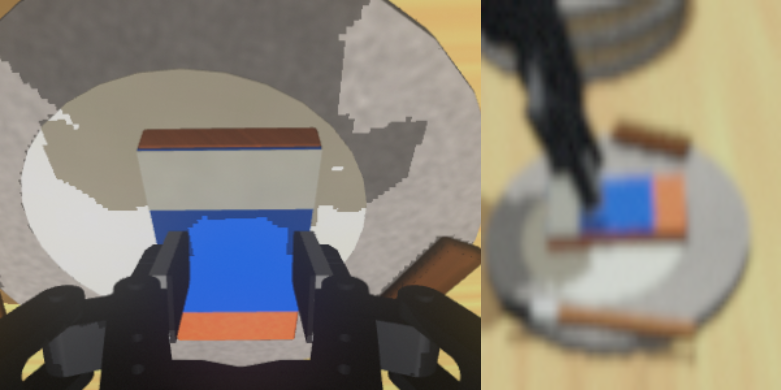

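```bash
python3 - <<'E'
from h import *
m,i=load("w_grip2")
f=lambda x,y:(130+x/1.3,60+y/1.3)
for z in(.024,.012,0.004):
    c=plane(m,[f(138,150),f(321,150),f(182,312),f(299,312),f(176,339),f(297,339)],z); print(z,c.round(4).tolist(),[np.linalg.norm(c[k]-c[k+1]).round(4) for k in(0,2,4)])
P,Q,s=tool(); T=np.array(camera_model("wrist")["pose"]); print(Q.inv().apply(T[:3,3]-P))
E
```

```text
0.024 [[0.4845, 0.3312, 0.024], [0.4878, 0.3902, 0.024], [0.5771, 0.3319, 0.024], [0.5803, 0.3866, 0.024], [0.6012, 0.3253, 0.024], [0.6048, 0.3866, 0.024]] [np.float64(0.059), np.float64(0.0548), np.float64(0.0614)]
0.012 [[0.4927, 0.3271, 0.012], [0.4964, 0.3926, 0.012], [0.5955, 0.328, 0.012], [0.5991, 0.3887, 0.012], [0.6223, 0.3206, 0.012], [0.6263, 0.3886, 0.012]] [np.float64(0.0656), np.float64(0.0608), np.float64(0.0682)]
0.004 [[0.4982, 0.3244, 0.004], [0.5022, 0.3942, 0.004], [0.6079, 0.3253, 0.004], [0.6116, 0.39, 0.004], [0.6364, 0.3174, 0.004], [0.6407, 0.39, 0.004]] [np.float64(0.0699), np.float64(0.0648), np.float64(0.0727)]
[-0.066  -0.1488  0.0017]
```

```bash
python3 - <<'E'
from h import *
for n,px in(("w_grip2",[(188,232),(293,232)]),("w_grip",[(172,235),(310,235)])):
    m,i=load(n); 
    T=np.array(m["pose"]); 
    # camera->tool fixed: use measured cam in tool
    Rc=np.array([[0,.9659,.2589],[0,-.2589,.9659],[1,0,0]]); c0=np.array([-.065,-.1484,0])
    u=cv2.undistortPoints(np.float64([(130+x/1.3,60+y/1.3) for x,y in px]).reshape(-1,1,2),m["camera_matrix"],m["D"]).reshape(-1,2)
    for xx in(-.011,0,.011):
        d=np.c_[u,[1,1]]@Rc.T; print(n,xx,[(c0+k*((xx-c0[0])/k[0])).round(4).tolist() for k in d])
m,i=load("w_tile"); u=cv2.undistortPoints(np.float64([(219,249),(412,249)]).reshape(-1,1,2),m["camera_matrix"],m["D"]).reshape(-1,2)
for xx in(-.011,0,.011):
    d=np.c_[u,[1,1]]@Rc.T; print("open",xx,[(c0+k*((xx-c0[0])/k[0])).round(4).tolist() for k in d])
E
```

```text
w_grip2 -0.011 [[-0.011, -0.0134, -0.0183], [-0.011, -0.0134, 0.0184]]
w_grip2 0 [[0.0, 0.0141, -0.0221], [0.0, 0.0141, 0.0222]]
w_grip2 0.011 [[0.011, 0.0416, -0.0258], [0.011, 0.0416, 0.0259]]
w_grip -0.011 [[-0.011, -0.0162, -0.0235], [-0.011, -0.0162, 0.0239]]
w_grip 0 [[0.0, 0.0107, -0.0283], [0.0, 0.0107, 0.0288]]
w_grip 0.011 [[0.011, 0.0377, -0.0331], [0.011, 0.0377, 0.0337]]
open -0.011 [[-0.011, -0.0254, -0.0403], [-0.011, -0.0254, 0.0408]]
open 0 [[0.0, -0.0004, -0.0485], [0.0, -0.0004, 0.0491]]
open 0.011 [[0.011, 0.0247, -0.0567], [0.011, 0.0246, 0.0574]]
```

carry_out([
  [0, 0, 0, 0, 0, 0, -0.65],
  [0, 0, 0, 0, 0, 0, -0.65],
  [0, 0, 0, 0, 0, 0, -0.65],
  [0, 0, 0, -0.0013, 0.0027, 0, -0.65],
  [0, 0, 0, 0, 0, 0, -0.65],
  [0, 0, 0, -0.0013, 0.0027, 0, -0.65],
  [0, 0, 0, 0, 0, 0, -0.65],
])

```text
time: 10.8
eef_pos: [0.5313, 0.3597, 0.0192]
tcp_rot: [0.694, 0.133, 0.171, -0.687]
contact_force: [0.0, -0.7, 0.1]
opening: 0.825
```

carry_out([
  [0, 0, 0, -0.0013, 0.0027, 0, -0.65],
  [0, 0, 0, 0, 0, 0, -0.65],
])

```text
time: 11.05
eef_pos: [0.5313, 0.3597, 0.0162]
tcp_rot: [0.694, 0.133, 0.171, -0.687]
contact_force: [-0.8, -0.6, 0.0]
opening: 0.824
```

carry_out([
  [0, 0, 0, -0.0013, 0.0027, 0, -0.65],
  [0, 0, 0, 0, 0, 0, -0.65],
])

```text
time: 11.3
eef_pos: [0.5312, 0.3598, 0.0132]
tcp_rot: [0.694, 0.133, 0.171, -0.687]
contact_force: [-0.6, 0.6, 0.5]
opening: 0.824
```

carry_out([
  [0, 0, 0, -0.0013, 0.0027, 0, -0.65],
  [0, 0, 0, 0, 0, 0, -0.65],
])

```text
time: 11.55
eef_pos: [0.5312, 0.3598, 0.0103]
tcp_rot: [0.694, 0.133, 0.171, -0.687]
contact_force: [-0.5, -0.1, -0.1]
opening: 0.824
```

carry_out([
  [0, 0, 0, -0.0013, 0.0027, 0, -0.65],
  [0, 0, 0, 0, 0, 0, -0.65],
])

```text
time: 11.8
eef_pos: [0.5312, 0.3598, 0.0073]
tcp_rot: [0.694, 0.133, 0.171, -0.687]
contact_force: [1.1, 0.3, -0.1]
opening: 0.824
```

carry_out([
  [0, 0, 0, -0.0008, 0.0018, 0, -0.65],
  [0, 0, 0, 0, 0, 0, -0.65],
])

```text
time: 12.05
eef_pos: [0.5313, 0.3598, 0.0055]
tcp_rot: [0.694, 0.133, 0.171, -0.687]
contact_force: [0.5, -0.7, 0.1]
opening: 0.827
```

Still no contact, so the fingertips are well behind the reported TCP. I'll try the grasp here.

carry_out([
  [0, 0, 0, 0, 0, 0, -0.4],
  [0, 0, 0, 0, 0, 0, -0.1],
  [0, 0, 0, 0, 0, 0, -0.1],
  [0, 0, 0, 0, 0, 0, -0.1],
  [0, 0, 0, 0, 0, 0, -0.1],
], squeeze=60)

```text
time: 12.68
eef_pos: [0.5316, 0.36, 0.0062]
tcp_rot: [0.694, 0.133, 0.171, -0.687]
contact_force: [-2.8, -1.4, 5.5]
opening: 0.68
```

carry_out([
  [0, 0, 0, 0.0042, -0.009, 0, -0.1],
  [0, 0, 0, 0.0084, -0.018, 0, -0.1],
  [0, 0, 0, 0.0168, -0.036, 0, -0.1],
  [0, 0, 0, 0.0168, -0.036, 0, -0.1],
  [0, 0, 0, 0.0168, -0.036, 0, -0.1],
  [0, 0, 0, 0.0168, -0.036, 0, -0.1],
  [0, 0, 0, 0, 0, 0, -0.1],
])

```text
time: 13.55
eef_pos: [0.5342, 0.361, 0.201]
tcp_rot: [0.691, 0.136, 0.175, -0.688]
contact_force: [0.4, -1.0, -1.5]
opening: 0.681
```

```bash
python3 - <<'E'
from h import *
log(); P,Q,s=tool(); m,i=snap("w_held")
k=blobs(i,*BLUE,amin=1500); pr=None
for c,a,kk in k:
    ct=max(cv2.findContours(kk,0,2)[0],key=cv2.contourArea); q=cv2.approxPolyDP(ct,.03*cv2.arcLength(ct,1),1).reshape(-1,2); print(c,a,q.tolist())
o=cv2.resize(i[60:360,100:540],None,fx=1.7,fy=1.7); cv2.imwrite("pics/c6.png",o)
E
```

```text
t 13.55 q [ 0.529  0.081  1.906 -0.326  0.8   -0.8  ] p [0.5342 0.361  0.201 ] F [ 0.4 -1.  -1.5] op 0.681
[61.2, 281.5] 7626 [[13, 212], [44, 243], [0, 299], [69, 300], [42, 343], [0, 315], [49, 347], [129, 262]]
[314.2, 291.2] 9147 [[247, 255], [262, 330], [366, 330], [382, 256]]
```

View pics/c6.png

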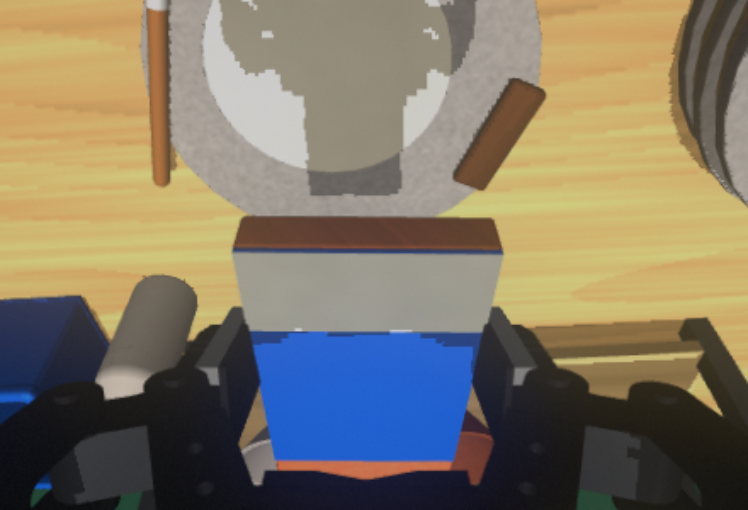

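```bash
cat >> h.py <<'E'
def cam_in_tool():
    return R.from_matrix([[0,.9659,.2589],[0,-.2589,.9659],[1,0,0]]),np.array([-.065,-.1485,0])
E
python3 - <<'E'
from h import *
m,i=load("w_held")
f=lambda x,y:(100+x/1.7,60+y/1.7)
ob=np.array([(60,30,12),(60,-30,12),(60,30,0),(60,-30,0),(-40,30,12),(-40,-30,12)],float)/1000
im=np.array([f(233,250),f(502,251),f(247,217),f(494,217),(262,330.5),(366,330.5)])
ok,rv,tv=cv2.solvePnP(ob,im,m["camera_matrix"],m["D"])
pp=cv2.projectPoints(ob,rv,tv,m["camera_matrix"],m["D"])[0].reshape(-1,2); print("res",(pp-im).round(1).tolist())
Rc,c0=cam_in_tool(); Rt=Rc*R.from_rotvec(rv.ravel()); t=Rc.apply(tv.ravel())+c0
print("tile in tool t",t,"R",Rt.as_matrix()); 
a=np.arctan2(-Rt.as_matrix()[0,2],-Rt.as_matrix()[1,2]);print("A deg",np.degrees(a))
P,Q,s=tool(); print("world tile axes",(Q*Rt).as_matrix(),"pos",P+Q.apply(t))
E
```

```text
res [[1.2, -0.1], [0.6, 0.2], [-1.9, -0.7], [-0.4, 0.3], [1.8, 0.2], [-1.3, 0.3]]
tile in tool t [0.017  0.0049 0.0001] R [[-0.894  -0.0091  0.4479]
 [-0.4478 -0.0106 -0.8941]
 [ 0.0129 -0.9999  0.0054]]
A deg -26.608294728134457
world tile axes [[-0.9974 -0.0671  0.0268]
 [ 0.0671 -0.9977 -0.001 ]
 [ 0.0268  0.0008  0.9996]] pos [0.55   0.3592 0.2   ]
```

```bash
python3 - <<'E'
from h import *
a=read_camera("scene");b=read_camera("side");S=camera_model("scene");D=camera_model("side")
cv2.imwrite("pics/s1.png",a);cv2.imwrite("pics/d1.png",b)
P,Q,s=tool(); print(P)
pr=P+np.array([.0138,-.002,.0]); 
tilec=np.array([.55,.3592,.2])+np.array([[-.9974,.0671,.0268]])[0]*-.008+np.array([0,0,.012])
print("PnP pred px",proj(S,tilec),proj(D,tilec))
kin=tilec+[-.008,0,.006]; print("kin pred",proj(S,kin),proj(D,kin))
for n,i in(("S",a),("D",b)): print(n,[(x[0],x[1],cv2.boundingRect(x[2])) for x in blobs(i,*BLUE,amin=40) if x[1]<900])
E
```

```text
[0.5308 0.3589 0.1927]
PnP pred px [[441.7302 170.3983]] [[294.8564 101.7578]]
kin pred [[441.71   166.9974]] [[292.2292 100.0945]]
S [([442.1, 167.1], 280, (432, 160, 21, 15))]
D [([292.1, 101.6], 114, (284, 97, 17, 9)), ([343.1, 217.0], 81, (336, 213, 15, 8)), ([353.9, 312.1], 94, (347, 306, 15, 13))]
```

carry_out([
  [0, 0, 0, 0, 0, 0, -0.1],
  [0, 0, 0, 0, 0, 0, -0.1],
])

```text
time: 13.95
eef_pos: [0.5312, 0.3591, 0.1924]
tcp_rot: [0.694, 0.132, 0.17, -0.686]
contact_force: [-0.4, -0.4, -2.2]
opening: 0.685
```

```bash
python3 - <<'E'
from h import *
a=read_camera("scene");b=read_camera("side");S=camera_model("scene");D=camera_model("side")
m,i=snap("w_held2")
P,Q,s=tool(); log(); print(Q.as_matrix()[:,1])
bl={n:[x for x in blobs(im,*BLUE,amin=40) if x[1]<900][0][0] for n,im in(("S",a),("D",b))}; print(bl)
X,r=tri([(S,bl["S"]),(D,bl["D"])]); print("blue centre tri",X,r,"rel tool",Q.inv().apply(X-P))
for c,ar,kk in blobs(i,*BLUE,amin=5000):
    ct=max(cv2.findContours(kk,0,2)[0],key=cv2.contourArea); q=cv2.approxPolyDP(ct,.03*cv2.arcLength(ct,1),1).reshape(-1,2); print(c,ar,q.tolist())
T=np.array(camera_model("wrist")["pose"]); print("cam in tool now",Q.inv().apply(T[:3,3]-P))
# expected rel tool
Rt=np.array([[-0.906,0,.423],[-.423,0,-.906],[0,-1,0]])
print("PnP",np.array([.017,.0049,0])+Rt@[-.008,0,.012],"kin",np.array([.007,-.0033,0])+Rt@[-.008,0,.012])
E
```

```text
t 14.1 q [ 0.528  0.088  1.912 -0.326  0.8   -0.8  ] p [0.5317 0.3594 0.1936] F [ 0.4 -0.4 -2.3] op 0.686
[ 0.419  -0.0217 -0.9077]
{'S': [441.4, 168.0], 'D': [292.3, 101.8]}
blue centre tri [0.5496 0.3589 0.2125] [0.6, 0.6] rel tool [ 0.0242 -0.0097  0.0005]
[61.9, 288.1] 6772 [[131, 268], [44, 245], [0, 305], [69, 307], [42, 349], [0, 321], [41, 353]]
[314.2, 291.2] 9142 [[247, 255], [262, 330], [366, 330], [382, 256]]
cam in tool now [-0.066  -0.1488  0.0017]
PnP [ 0.0293 -0.0026  0.    ] kin [ 0.0193 -0.0108  0.    ]
```

```bash
cat >> h.py <<'E'
def RT(A=25.):
    a=np.radians(A); return R.from_matrix([[-np.cos(a),0,np.sin(a)],[-np.sin(a),0,-np.cos(a)],[0,-1,0]])
TT=np.array([.012,-.0013,0])
def place(u_,n_,A=25.,y_=0.,fr=None):
    o,u,y,n=fr or EL; Q=mat(u,y,n)*RT(A).inv(); return o+u*(u_+.06)+n*n_+y*y_-Q.apply(TT),Q
E
python3 - <<'E'
from h import *
p,Q=place(.04,0.0); print(p,Q.as_matrix()); go([p[0],p[1],.30],Q)
q0=get_state()["qpos"]; print(ik(p,Q,q0)[0].round(2))
P,Q0,s=tool(); 
# decomposition: yaw about world z then rest
zr=R.from_euler('z',-(177-82.4)+0,degrees=True); Qy=zr*Q0; print("yaw as tool rotvec",(Q0.inv()*Qy).as_rotvec(),"then",(Qy.inv()*Q).as_rotvec())
E
```

```text
[0.5546 0.0602 0.1318] [[-0.1145  0.0661  0.9912]
 [-0.8584  0.4956 -0.1323]
 [-0.5    -0.866  -0.    ]]
t 14.1 shift now-axes [ 0.0804 -0.0805 -0.2974] world d [ 0.023  -0.2992  0.1064]
turn [0.076  1.6982 0.7226] deg 105.8 shift new-axes [ 0.201  -0.2389  0.0623]
[-0.31  0.14  2.    0.56  1.17 -0.45]
yaw as tool rotvec [-0.6927  1.4987 -0.0021] then [-0.0014 -0.0022  0.9565]
```

carry_out([
  [0, 0, 0, 0.0134, -0.0134, -0.0496, -0.1],
  [0, 0, 0, 0.0134, -0.0134, -0.0496, -0.1],
  [0, 0, 0, 0.0134, -0.0134, -0.0496, -0.1],
  [0, 0, 0, 0.0134, -0.0134, -0.0496, -0.1],
  [0, 0, 0, 0.0134, -0.0134, -0.0496, -0.1],
  [0, 0, 0, 0.0134, -0.0134, -0.0496, -0.1],
])

```text
time: 14.85
eef_pos: [0.5545, 0.0584, 0.3012]
tcp_rot: [0.694, 0.134, 0.171, -0.687]
contact_force: [0.4, -0.5, -2.2]
opening: 0.68
```

carry_out([
  [0.0076, 0.1698, 0.0723, 0, 0, 0, -0.1],
  [0.0076, 0.1698, 0.0723, 0, 0, 0, -0.1],
  [0.0076, 0.1698, 0.0723, 0, 0, 0, -0.1],
  [0.0076, 0.1698, 0.0723, 0, 0, 0, -0.1],
  [0.0076, 0.1698, 0.0723, 0, 0, 0, -0.1],
  [0.0076, 0.1698, 0.0723, 0, 0, 0, -0.1],
  [0.0076, 0.1698, 0.0723, 0, 0, 0, -0.1],
  [0.0076, 0.1698, 0.0723, 0, 0, 0, -0.1],
  [0.0076, 0.1698, 0.0723, 0, 0, 0, -0.1],
  [0.0076, 0.1698, 0.0723, 0, 0, 0, -0.1],
])

```text
time: 16.1
eef_pos: [0.5551, 0.0595, 0.3004]
tcp_rot: [-0.31, 0.636, -0.394, 0.587]
contact_force: [-0.5, 0.2, -2.3]
opening: 0.684
```

```bash
python3 - <<'E'
from h import *
get_state();log(); P,Q0,s=tool()
p,Q=place(.04,.002); go(p,Q)
E
```

```text
t 16.1 q [-0.311 -0.038  1.86   0.521  1.441 -0.275] p [0.5551 0.0595 0.3004] F [-0.5  0.2 -2.3] op 0.684
t 16.1 shift now-axes [ 0.0848  0.1444 -0.0004] world d [-0.0007 -0.0009 -0.1675]
turn [-0.0014 -0.0046 -0.0015] deg 0.3 shift new-axes [ 0.0846  0.1446 -0.0006]
```

carry_out([
  [0, 0, 0, 0.0172, 0.0286, 0, -0.1],
  [0, 0, 0, 0.0172, 0.0286, 0, -0.1],
  [0, 0, 0, 0.0172, 0.0286, 0, -0.1],
  [0, 0, 0, 0.0172, 0.0286, 0, -0.1],
  [0, 0, 0, 0.0172, 0.0286, 0, -0.1],
  [0, 0, 0, 0, 0, 0, -0.1],
  [0, 0, 0, 0, 0, 0, -0.1],
])

```text
time: 16.98
eef_pos: [0.5555, 0.0569, 0.1351]
tcp_rot: [-0.312, 0.634, -0.394, 0.589]
contact_force: [0.9, 0.4, -1.9]
opening: 0.681
```

```bash
python3 - <<'E'
from h import *
a=read_camera("scene");b=read_camera("side");S=camera_model("scene");D=camera_model("side");cv2.imwrite("pics/s2.png",a);cv2.imwrite("pics/d2.png",b)
P,Q0,s=tool(); go(*place(.04,.002)); go(*place(.012,-.002))
o,u,y,n=EL; pr=o+u*(.04+.052)+n*.014
print("pred",proj(S,pr),proj(D,pr))
for nm,i in(("S",a),("D",b)): print(nm,[(x[0],x[1],cv2.boundingRect(x[2])) for x in blobs(i,*BLUE,amin=20) if x[1]<900])
print("u,n,y dirs in tool",Q0.inv().apply([u,n,y]))
# foot strip orange in side view near predicted foot
f=o+u*(.04+.01)+n*.014; print("foot strip pred side",proj(D,f), "white", proj(D,o+u*.148+n*.014))
g=b[95:230,265:350]; cv2.imwrite("pics/c7.png",np.hstack([cv2.resize(g,(378,600),interpolation=2),cv2.resize(a[150:245,290:355],(410,600),interpolation=2)]))
E
```

```text
t 17.07 shift now-axes [ 0.0001  0.0033 -0.0017] world d [-0.0015  0.0018 -0.0029]
turn [-0.0039  0.0026 -0.0002] deg 0.3 shift new-axes [ 0.0001  0.0033 -0.0017]
t 17.07 shift now-axes [ 0.0238  0.0187 -0.0019] world d [-0.0032 -0.0109 -0.0281]
turn [-0.0039  0.0026 -0.0002] deg 0.3 shift new-axes [ 0.0238  0.0187 -0.0017]
pred [[329.9039 186.2593]] [[301.4119 181.8946]]
S [([334.6, 179.6], 20, (332, 175, 5, 9)), ([327.6, 190.7], 23, (326, 188, 5, 7))]
D [([301.5, 179.2], 486, (290, 166, 24, 26)), ([343.1, 217.0], 79, (336, 213, 16, 8)), ([353.9, 312.1], 94, (347, 306, 15, 13))]
u,n,y dirs in tool [[-0.9064 -0.4224  0.004 ]
 [ 0.4224 -0.9064  0.0025]
 [-0.0026 -0.0039 -1.    ]]
foot strip pred side [[301.3761 197.8153]] white [[301.4585 160.5889]]
```

carry_out([
  [-0.004, 0.0025, 0, 0.008, 0.0062, -0.0018, -0.1],
  [0, 0, 0, 0.008, 0.0062, 0, -0.1],
  [0, 0, 0, 0.008, 0.0062, 0, -0.1],
  [0, 0, 0, 0, 0, 0, -0.1],
  [0, 0, 0, 0, 0, 0, -0.1],
])

```text
time: 17.7
eef_pos: [0.5511, 0.0461, 0.1055]
tcp_rot: [-0.312, 0.636, -0.392, 0.587]
contact_force: [0.4, 0.0, -1.8]
opening: 0.682
```

carry_out([
  [0, 0, 0, 0.0027, 0.0013, 0, -0.1],
  [0, 0, 0, 0, 0, 0, -0.1],
  [0, 0, 0, 0.0027, 0.0013, 0, -0.1],
  [0, 0, 0, 0, 0, 0, -0.1],
])

```text
time: 18.2
eef_pos: [0.551, 0.0432, 0.1014]
tcp_rot: [-0.312, 0.636, -0.392, 0.587]
contact_force: [-0.5, 1.8, 1.6]
opening: 0.681
```

carry_out([
  [0, 0, 0, -0.0018, -0.0009, 0, -0.1],
  [0, 0, 0, -0.0008, 0.0018, 0, -0.1],
  [0, 0, 0, 0, 0, 0, -0.1],
])

```text
time: 18.58
eef_pos: [0.5512, 0.0442, 0.1018]
tcp_rot: [-0.314, 0.635, -0.393, 0.587]
contact_force: [-3.4, -3.9, 5.0]
opening: 0.682
```

carry_out([
  [0, 0, 0, -0.0008, 0.0018, 0, -0.1],
  [0, 0, 0, 0, 0, 0, -0.1],
])

```text
time: 18.82
eef_pos: [0.5513, 0.0443, 0.1017]
tcp_rot: [-0.315, 0.634, -0.393, 0.586]
contact_force: [-8.9, -9.8, 10.3]
opening: 0.684
```

carry_out([
  [0, 0, 0, -0.0008, 0.0018, 0, -0.1],
  [0, 0, 0, 0, 0, 0, -0.1],
])

```text
time: 19.08
eef_pos: [0.5514, 0.0445, 0.1016]
tcp_rot: [-0.316, 0.634, -0.393, 0.586]
contact_force: [-14.7, -15.9, 16.1]
opening: 0.679
```

carry_out([
  [0, 0, 0, 0.0017, -0.0036, 0, -0.1],
  [0, 0, 0, 0, 0, 0, -0.1],
  [0, 0, 0, 0, 0, 0, -0.1],
])

```text
time: 19.45
eef_pos: [0.5515, 0.0441, 0.1018]
tcp_rot: [-0.313, 0.635, -0.393, 0.587]
contact_force: [-3.7, -5.8, 4.7]
opening: 0.683
```

carry_out([
  [0, 0, 0, 0.0018, 0.0009, 0, -0.1],
  [0, 0, 0, 0, 0, 0, -0.1],
  [0, 0, 0, 0, 0, 0, -0.1],
])

```text
time: 19.82
eef_pos: [0.5519, 0.0436, 0.1011]
tcp_rot: [-0.313, 0.635, -0.393, 0.587]
contact_force: [-3.0, -4.9, 8.1]
opening: 0.682
```

```bash
python3 - <<'E'
from h import *
P,Q,s=tool(); o,u,y,n=EL; F=np.array(s["contact_force"])+[0,0,1.9]
C=P+Q.apply(TT)-o; print("tile origin from ledge u,y,n",C@u-.06,C@y,C@n,"F u,y,n",F@u,F@y,F@n,"M",s["wrist_torque"]); 
go(*place(C@u-.06,C@n))
b=read_camera("side");a=read_camera("scene");cv2.imwrite("pics/s3.png",a);cv2.imwrite("pics/d3.png",b)
D=camera_model("side");print([(x[0],x[1]) for x in blobs(b,*BLUE,amin=100) if x[1]<900], "pred home", proj(D,o+u*.052+n*.006))
E
```

```text
tile origin from ledge u,y,n 0.005202009717768144 0.0005035526626788111 -0.003817730415989172 F u,y,n 5.186205059958596 2.369990544036477 10.095691471859915 M [-0.3741  0.4456  0.0991]
t 19.82 shift now-axes [0.     0.     0.0005] world d [ 0.0005 -0.0001 -0.    ]
turn [ 0.0018 -0.0006 -0.0003] deg 0.1 shift new-axes [0.     0.     0.0005]
[([300.7, 192.7], 474)] pred home [[301.5841 196.9533]]
```

```bash
python3 - <<'E'
from h import *
D=camera_model("side");S=camera_model("scene");b=cv2.imread("pics/d3.png");a=cv2.imread("pics/s3.png")
o,u,y,n=EL
for c in(297,301,305): print(c,[(r,*b[r,c].tolist()) for r in range(155,226,2)])
print("pred rows home front face u=0,9(lip top n19),20,87,120:",[proj(D,o+u*k+n*nn)[0].round(1).tolist() for k,nn in((0,.006),(.009,.019),(0,.022),(.02,.006),(.087,.006),(.12,.006),(.12,-.006))])
E
```

```text
297 [(155, 45, 54, 61), (157, 45, 52, 60), (159, 31, 36, 41), (161, 32, 38, 43), (163, 32, 36, 43), (165, 35, 41, 45), (167, 43, 46, 48), (169, 46, 43, 40), (171, 32, 31, 25), (173, 24, 23, 20), (175, 21, 19, 15), (177, 77, 80, 77), (179, 195, 200, 196), (181, 208, 188, 176), (183, 194, 117, 62), (185, 194, 114, 54), (187, 195, 115, 56), (189, 194, 113, 51), (191, 195, 113, 55), (193, 195, 113, 54), (195, 191, 110, 53), (197, 175, 101, 50), (199, 156, 88, 42), (201, 154, 87, 42), (203, 155, 87, 40), (205, 139, 87, 91), (207, 77, 95, 151), (209, 65, 97, 155), (211, 65, 96, 154), (213, 57, 89, 141), (215, 53, 86, 125), (217, 57, 92, 129), (219, 51, 84, 123), (221, 36, 61, 91), (223, 37, 63, 92), (225, 39, 63, 93)]
301 [(155, 33, 38, 43), (157, 37, 42, 47), (159, 40, 47, 54), (161, 57, 65, 70), (163, 84, 96, 100), (165, 64, 69, 72), (167, 56, 56, 53), (169, 44, 40, 37), (171, 27, 26, 23), (173, 28, 24, 21), (175, 23, 18, 23), (177, 79, 82, 77), (179, 196, 199, 195), (181, 207, 187, 175), (183, 196, 121, 67), (185, 194, 111, 51), (187, 195, 116, 56), (189, 194, 113, 53), (191, 194, 114, 
[... 536 characters left out ...]
27), (175, 23, 21, 22), (177, 44, 47, 42), (179, 157, 162, 159), (181, 198, 173, 160), (183, 196, 121, 68), (185, 195, 115, 55), (187, 193, 111, 51), (189, 193, 113, 55), (191, 194, 114, 54), (193, 196, 116, 58), (195, 194, 113, 52), (197, 195, 115, 56), (199, 172, 97, 44), (201, 153, 84, 36), (203, 155, 84, 38), (205, 147, 91, 89), (207, 84, 97, 152), (209, 67, 99, 156), (211, 63, 94, 153), (213, 59, 89, 143), (215, 55, 88, 130), (217, 57, 90, 128), (219, 55, 86, 124), (221, 43, 65, 93), (223, 41, 64, 92), (225, 38, 64, 91)]
pred rows home front face u=0,9(lip top n19),20,87,120: [[301.5, 216.5], [301.2, 213.5], [301.1, 217.0], [301.6, 209.0], [301.6, 183.8], [301.6, 171.3], [301.9, 171.5]]
```

```bash
python3 - <<'E'
from h import *
S=camera_model("scene");a=cv2.imread("pics/s3.png");D=camera_model("side");b=cv2.imread("pics/d3.png")
o,u,y,n=EL
def dr(i,m,x0,y0,w,h,f):
    g=cv2.resize(i[y0:y0+h,x0:x0+w],None,fx=f,fy=f,interpolation=cv2.INTER_CUBIC)
    q=[o+u*k-y*.03+n*nn for k,nn in((0,-.006),(0,.006),(.12,.006),(.12,-.006))]
    l=[o+u*k-y*.021+n*nn for k,nn in((.074,-.006),(0,-.006),(0,.016),(.009,.016),(.009,.022),(-.006,.022))]
    for pts,c,cl in((q,(0,255,255),1),(l,(255,0,255),0)):
        p=((proj(m,pts)-[x0,y0]+.5)*f).astype(int); cv2.polylines(g,[p.reshape(-1,1,2)],bool(cl),c,1)
    return g
w=read_camera("wrist"); 
A=dr(a,S,295,150,60,80,7); B=cv2.resize(w,(380,238)); C=dr(b,D,275,160,54,46,7)
out=np.zeros((600,800,3),np.uint8); out[:560,:420]=A; out[:238,420:800]=B; out[240:562,420:798]=C
cv2.imwrite("pics/c8.png",out)
E
```

View pics/c8.png

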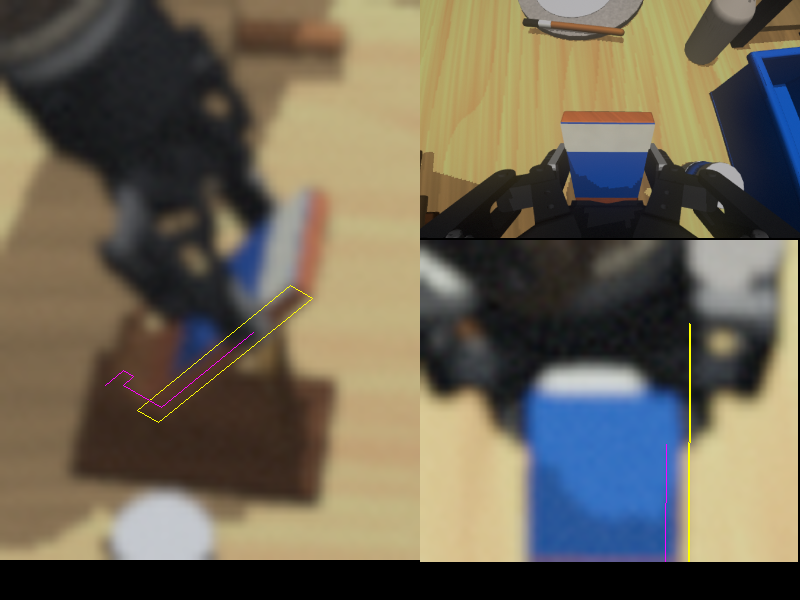

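Nine comparisons of numbers point to the foot sitting about 8 mm too high. I'll back off the slat slightly, then press down the slope and see whether it seats.

carry_out([
  [0, 0, 0, 0.0013, -0.0027, 0, -0.1],
  [0, 0, 0, 0, 0, 0, -0.1],
  [0, 0, 0, 0, 0, 0, -0.1],
])

```text
time: 20.35
eef_pos: [0.5513, 0.0426, 0.1017]
tcp_rot: [-0.312, 0.636, -0.392, 0.587]
contact_force: [3.1, 3.3, 2.1]
opening: 0.683
```

carry_out([
  [0, 0, 0, 0.0018, 0.0009, 0, -0.1],
  [0, 0, 0, 0, 0, 0, -0.1],
])

```text
time: 20.6
eef_pos: [0.5515, 0.0425, 0.1016]
tcp_rot: [-0.311, 0.636, -0.391, 0.588]
contact_force: [2.7, 7.9, 7.6]
opening: 0.686
```

```bash
cat >> h.py <<'E'
def st(fr=None):
    P,Q,s=tool(); o,u,y,n=fr or EL; F=np.array(s["contact_force"])+[0,0,1.9]; M=np.array(s["wrist_torque"])
    C=P+Q.apply(TT)-o; print("t",round(s["time"],2),"u,y,n mm",(C@np.c_[u,y,n]*1e3-[60,0,0]).round(1),"F uyn",(F@np.c_[u,y,n]).round(1),"M uyn",(M@np.c_[u,y,n]).round(2),"op",round(s["opening"],3))
E
python3 - <<'E'
from h import *
st()
S=camera_model("scene");a=cv2.imread("pics/s3.png"); o,u,y,n=EL
for uu,nn in((.12,-.006),(.128,-.006),(.124,.004)):
    print(uu,nn,"near f/b, far f/b",proj(S,[o+u*uu+n*(nn+k)+s*y*.03 for s in(-1,1) for k in(.012,0)]).round(1).tolist())
h=cv2.cvtColor(a,cv2.COLOR_BGR2HSV)
for r in range(174,200,2): print(r,[(c,*a[r,c].tolist()) for c in range(326,346,2)])
E
```

```text
t 20.6 u,y,n mm [ 4.9  0.8 -2.7] F uyn [12.5 -1.6 -1.2] M uyn [-0.19 -1.38  0.28] op 0.686
0.12 -0.006 near f/b, far f/b [[336.0, 190.2], [339.2, 192.1], [338.5, 176.1], [341.6, 178.0]]
0.128 -0.006 near f/b, far f/b [[337.6, 189.0], [340.7, 190.9], [340.1, 174.8], [343.1, 176.7]]
0.124 0.004 near f/b, far f/b [[334.1, 188.0], [337.3, 189.9], [336.7, 173.8], [339.8, 175.7]]
174 [(326, 32, 31, 31), (328, 28, 25, 25), (330, 64, 68, 71), (332, 112, 142, 158), (334, 124, 169, 191), (336, 126, 172, 194), (338, 126, 173, 194), (340, 126, 173, 193), (342, 127, 174, 193), (344, 128, 175, 194)]
176 [(326, 42, 47, 50), (328, 24, 21, 22), (330, 42, 41, 41), (332, 89, 100, 106), (334, 122, 163, 182), (336, 128, 173, 192), (338, 131, 165, 181), (340, 118, 158, 183), (342, 125, 172, 193), (344, 127, 174, 193)]
178 [(326, 50, 63, 74), (328, 26, 28, 29), (330, 25, 22, 24), (332, 45, 46, 48), (334, 110, 129, 138), (336, 144, 166, 177), (338, 148, 150, 158), (340, 94, 118, 175), (342, 113, 156, 189), (344, 123, 168, 192)]
180 [(326, 85, 114, 125), (328, 60, 80, 85), (330, 25, 24, 23), (332, 41, 34, 32
[... 1361 characters left out ...]
130), (340, 118, 162, 185), (342, 127, 174, 194), (344, 127, 173, 193)]
194 [(326, 35, 30, 30), (328, 41, 41, 40), (330, 83, 82, 81), (332, 87, 90, 97), (334, 52, 64, 88), (336, 72, 98, 119), (338, 116, 158, 175), (340, 128, 177, 193), (342, 128, 176, 193), (344, 129, 177, 194)]
196 [(326, 45, 30, 26), (328, 29, 26, 26), (330, 53, 52, 49), (332, 88, 89, 91), (334, 65, 83, 102), (336, 108, 149, 168), (338, 127, 174, 193), (340, 127, 174, 193), (342, 128, 175, 194), (344, 129, 176, 194)]
198 [(326, 67, 46, 50), (328, 34, 32, 36), (330, 43, 44, 46), (332, 66, 77, 86), (334, 56, 80, 99), (336, 102, 141, 163), (338, 121, 165, 191), (340, 122, 167, 193), (342, 123, 168, 194), (344, 122, 167, 193)]
```

carry_out([
  [0, 0, 0, -0.0036, -0.0017, 0, -0.1],
  [0, 0, 0, 0, 0, 0, -0.1],
  [0, 0, 0, 0.0025, -0.0054, 0, -0.1],
  [0, 0, 0, 0, 0, 0, -0.1],
  [0, 0, 0, 0, 0, 0, -0.1],
])

```text
time: 21.22
eef_pos: [0.5496, 0.0377, 0.1056]
tcp_rot: [-0.313, 0.636, -0.392, 0.586]
contact_force: [-0.5, 0.0, -0.9]
opening: 0.681
```

```bash
python3 -c "
from h import *
st()"
```

```text
t 21.23 u,y,n mm [5.4 2.  3.7] F uyn [0.8 0.5 0.6] M uyn [-0.02  0.37 -0.08] op 0.681
```

carry_out([
  [0, 0, 0, 0.0013, -0.0027, 0, -0.1],
  [0, 0, 0, 0, 0, 0, -0.1],
  [0, 0, 0, 0.0013, -0.0027, 0, -0.1],
  [0, 0, 0, 0, 0, 0, -0.1],
  [0, 0, 0, 0, 0, 0, -0.1],
])

```text
time: 21.85
eef_pos: [0.5491, 0.0337, 0.109]
tcp_rot: [-0.312, 0.636, -0.392, 0.587]
contact_force: [2.4, 3.1, -7.1]
opening: 0.682
```

```bash
python3 -c "
from h import *
st()"
```

```text
t 21.85 u,y,n mm [5.8 2.  9. ] F uyn [-2.3 -2.  -5.7] M uyn [-0.24 -0.1   0.18] op 0.682
```

carry_out([
  [0, 0, 0, -0.0026, 0.0054, 0.002, -0.1],
  [0, 0, 0, -0.0025, 0.0054, 0, -0.1],
  [0, 0, 0, 0.0014, 0.0007, 0, -0.1],
  [0, 0, 0, 0, 0, 0, -0.1],
  [0, 0, 0, 0, 0, 0, -0.1],
])

```text
time: 22.48
eef_pos: [0.5529, 0.042, 0.102]
tcp_rot: [-0.312, 0.636, -0.392, 0.587]
contact_force: [-0.2, 3.1, 0.8]
opening: 0.678
```

```bash
python3 -c "
from h import *
st()"
```

```text
t 22.48 u,y,n mm [ 5.1 -0.7 -2.1] F uyn [ 4.   0.6 -1. ] M uyn [ 0.08 -0.22  0.01] op 0.678
```

carry_out([
  [0, 0, 0, -0.0006, 0.0013, 0, -0.1],
  [0, 0, 0, 0, 0, 0, -0.3],
  [0, 0, 0, 0, 0, 0, -0.4],
  [0, 0, 0, 0, 0, 0, -0.5],
  [0, 0, 0, 0, 0, 0, -0.6],
  [0, 0, 0, 0, 0, 0, -0.7],
  [0, 0, 0, 0, 0, 0, -0.7],
])

```text
time: 23.35
eef_pos: [0.5527, 0.0429, 0.1004]
tcp_rot: [-0.313, 0.636, -0.392, 0.587]
contact_force: [0.2, -0.2, 0.2]
opening: 0.852
```

```bash
python3 - <<'E'
from h import *
st()
b=read_camera("side");D=camera_model("side"); print([(x[0],x[1]) for x in blobs(b,*BLUE,amin=60) if x[1]<900])
o,u,y,n=EL;P,Q,s=tool(); print("n dir tool",Q.inv().apply([n,u]))
print([(r,*b[r,301].tolist()) for r in range(177,216,3)])
E
```

```text
t 23.35 u,y,n mm [ 4.3 -0.3 -3.7] F uyn [ 1.6 -0.3  1.3] M uyn [0.01 0.24 0.01] op 0.852
[([301.5, 193.2], 442), ([343.1, 217.0], 79), ([353.9, 312.1], 94)]
n dir tool [[ 0.4219 -0.9066 -0.0024]
 [-0.9066 -0.4219 -0.0032]]
[(177, 60, 60, 57), (180, 211, 208, 203), (183, 195, 118, 66), (186, 195, 114, 53), (189, 195, 113, 51), (192, 196, 116, 57), (195, 196, 115, 55), (198, 194, 114, 56), (201, 160, 91, 44), (204, 155, 87, 47), (207, 82, 96, 152), (210, 68, 99, 157), (213, 60, 92, 144)]
```

carry_out([
  [0, 0, 0, 0, -0.02, 0, -0.7],
  [0, 0, 0, 0, -0.05, 0, -0.7],
  [0, 0, 0, 0, -0.05, 0, -0.7],
  [0, 0, 0, 0, -0.04, 0, -0.7],
  [0, 0, 0, 0, 0, 0, -0.7],
])

```text
time: 24.02
eef_pos: [0.5446, -0.0391, 0.2441]
tcp_rot: [-0.311, 0.633, -0.396, 0.588]
contact_force: [-0.0, -0.1, 0.2]
opening: 0.854
```

```bash
python3 - <<'E'
from h import *
log(); o,u,y,n=EL
b=read_camera("side");D=camera_model("side");a=read_camera("scene");S=camera_model("scene")
for nm,i in(("D",b),("S",a)): print(nm,[(x[0],x[1]) for x in blobs(i,*BLUE,amin=30) if x[1]<900])
# corners of blue in side
k=max([x for x in blobs(b,*BLUE,amin=100) if abs(x[0][0]-301)<15 and x[1]<900],key=lambda x:x[1])[2]
ct=max(cv2.findContours(k,0,2)[0],key=cv2.contourArea);print(cv2.boundingRect(ct))
print("col301",[(r,*b[r,301].tolist()) for r in range(160,184,2)])
m,i=snap("w_stand")
print("pred wrist top f/b L/R, foot bdry",proj(m,[o+u*.12+n*k2+s*y*.03 for k2 in(.006,-.006) for s in(1,-1)]+[o+u*.02+n*.006+s*y*.03 for s in(1,-1)]).round(1).tolist())
for c,ar,kk in blobs(i,*BLUE,amin=1500):
    ct=max(cv2.findContours(kk,0,2)[0],key=cv2.contourArea); q=cv2.approxPolyDP(ct,.03*cv2.arcLength(ct,1),1).reshape(-1,2); print(c,ar,q.tolist())
print("blue/white pred",proj(m,[o+u*.085+n*.006+s*y*.03 for s in(1,-1)]).round(1).tolist())
p=o+u*.25; go(p,mat(-y,-u,-n))
E
```

```text
t 24.02 q [-0.487  0.028  1.897  0.494  1.427 -0.478] p [ 0.5446 -0.0391  0.2441] F [-0.  -0.1  0.2] op 0.854
D [([301.4, 193.4], 435), ([343.1, 217.0], 79), ([353.9, 312.1], 93)]
S [([326.2, 193.0], 92)]
(292, 183, 20, 22)
col301 [(160, 212, 221, 217), (162, 212, 220, 216), (164, 214, 221, 217), (166, 211, 218, 215), (168, 185, 194, 191), (170, 180, 184, 182), (172, 209, 211, 207), (174, 217, 221, 218), (176, 216, 220, 217), (178, 217, 221, 217), (180, 215, 213, 208), (182, 199, 145, 116)]
pred wrist top f/b L/R, foot bdry [[281.0, 154.9], [350.5, 154.8], [282.1, 147.8], [349.4, 147.7], [287.7, 235.6], [344.1, 235.6]]
[535.0, 185.4] 22628 [[564, 85], [450, 100], [502, 284], [632, 258]]
[314.8, 204.8] 2966 [[284, 181], [289, 230], [342, 230], [346, 181]]
blue/white pred [[283.6, 187.1], [348.0, 187.0]]
t 24.18 shift now-axes [-0.1548  0.0765 -0.0003] world d [0.0225 0.1708 0.0114]
turn [-0.8786 -1.3839 -0.8872] deg 106.8 shift new-axes [-0.0003 -0.1082  0.1346]
```

```bash
python3 - <<'E'
from h import *
m,i=load("w_stand"); o,u,y,n=EL
print([(r,*i[r,315].tolist()) for r in range(136,160)])
print([(r,*i[r,315].tolist()) for r in range(226,272)])
for nm,k,nn in(("tile foot bdry",.02,.006),("tile foot",0,.006),("lip top in",.009,.016),("lip top out",.009,.022),("lip u0",0,.022)): print(nm,proj(m,o+u*k+n*nn)[0].round(1))
b=[ -np.array([1,0,0])]
x=np.array([u[0],u[1],0]);x/=np.linalg.norm(x); e=o*[1,1,0]
print("base front edge top/bottom rows",proj(m,[e-x*.038+[0,0,.01],e-x*.038]).round(1).tolist())
E
```

```text
[(136, 109, 175, 203), (137, 109, 174, 202), (138, 109, 174, 203), (139, 109, 173, 201), (140, 109, 173, 202), (141, 109, 174, 202), (142, 109, 173, 203), (143, 109, 174, 203), (144, 108, 173, 202), (145, 108, 172, 202), (146, 108, 172, 203), (147, 82, 134, 189), (148, 66, 108, 180), (149, 62, 104, 180), (150, 64, 106, 186), (151, 66, 108, 189), (152, 67, 110, 192), (153, 116, 112, 143), (154, 156, 112, 99), (155, 171, 178, 180), (156, 172, 189, 193), (157, 171, 188, 191), (158, 171, 188, 192), (159, 172, 189, 193)]
[(226, 152, 80, 57), (227, 151, 80, 56), (228, 151, 80, 56), (229, 151, 80, 55), (230, 150, 78, 55), (231, 78, 91, 157), (232, 58, 93, 165), (233, 58, 92, 164), (234, 59, 93, 167), (235, 56, 92, 165), (236, 57, 91, 163), (237, 56, 90, 162), (238, 58, 92, 164), (239, 56, 91, 165), (240, 57, 93, 165), (241, 56, 91, 163), (242, 57, 93, 165), (243, 55, 90, 163), (244, 56, 89, 161), (245, 56, 90, 160), (246, 56, 91, 162), (247, 58, 97, 171), (248, 55, 96, 150), (249, 57, 99, 155), (250, 56, 99, 153), (251, 57, 102, 155), (252, 54, 95, 146), (253, 53, 96, 149), (254, 61, 114, 176), (255, 51, 89, 135), (256, 50, 87, 132), (257, 48, 84, 128), (258, 48, 83, 126), (259, 48, 82, 124), (260, 54, 98, 152), (261, 50, 91, 141), (262, 50, 91, 138), (263, 49, 85, 130), (264, 46, 80, 121), (265, 35, 55, 79), (266, 35, 56, 80), (267, 34, 54, 78), (268, 43, 71, 110), (269, 43, 72, 111), (270, 41, 71, 110), (271, 41, 72, 110)]
tile foot bdry [315.9 235.6]
tile foot [315.9 248.2]
lip top in [315.9 249.6]
lip top out [315.9 254. ]
lip u0 [315.9 259.5]
base front edge top/bottom rows [[315.9, 279.6], [315.9, 279.7]]
```

carry_out([
  [0, 0, 0, -0.03, -0.052, 0, -0.4],
  [-0.087, -0.137, -0.0878, 0, 0, 0, -0.2],
  [-0.087, -0.137, -0.0878, 0, 0, 0, -0.1],
  [-0.087, -0.137, -0.0878, 0, 0, 0, 0],
  [-0.087, -0.137, -0.0878, 0, 0, 0, 0],
  [-0.087, -0.137, -0.0878, 0, 0, 0, 0],
  [-0.087, -0.137, -0.0878, 0, 0, 0, 0],
  [-0.087, -0.137, -0.0878, 0, 0, 0, 0],
  [-0.087, -0.137, -0.0878, 0, 0, 0, 0],
  [-0.087, -0.137, -0.0878, 0, 0, 0, 0],
])

```text
time: 25.42
eef_pos: [0.5424, -0.0357, 0.297]
tcp_rot: [0.855, -0.132, 0.075, -0.497]
contact_force: [1.2, 0.2, -0.1]
opening: 0.501
```

```bash
python3 - <<'E'
from h import *
log(); o,u,y,n=EL; go(o+u*.20,mat(-y,-u,-n)); P,Q,s=tool(); print(P)
E
```

```text
t 25.43 q [-0.028  0.067  1.758 -0.498  1.486 -1.209] p [ 0.5424 -0.0357  0.297 ] F [ 1.2  0.2 -0.1] op 0.501
t 25.43 shift now-axes [-0.0247  0.0069  0.1661] world d [ 0.0184  0.1418 -0.0882]
turn [-0.0924 -0.1436 -0.0955] deg 11.2 shift new-axes [-0.0005 -0.0098  0.1677]
[ 0.5424 -0.0357  0.297 ]
```

carry_out([
  [-0.0462, -0.0718, -0.0477, 0, 0, 0, 0],
  [-0.0462, -0.0718, -0.0477, 0, 0, 0, 0],
  [0, 0, 0, 0, -0.0033, 0.0559, 0],
  [0, 0, 0, 0, -0.0033, 0.0559, 0],
  [0, 0, 0, 0, -0.0033, 0.0559, 0],
  [0, 0, 0, 0, 0, 0, 0],
  [0, 0, 0, 0, 0, 0, 0],
])

```text
time: 26.3
eef_pos: [0.5625, 0.1054, 0.2103]
tcp_rot: [0.885, -0.061, 0.033, -0.461]
contact_force: [-0.2, 0.4, 0.1]
opening: 0.496
```

```bash
python3 - <<'E'
from h import *
log(); o,u,y,n=EL; go(o+u*.20,mat(-y,-u,-n)); m,i=snap("w_top")
pr=proj(m,[o+u*.12+n*k2+s*y*.03 for k2 in(.006,-.006) for s in(1,-1)]).round(1); print("pred top corners f(y+,y-),b",pr.tolist())
c=pr.mean(0); x,yy=c.astype(int)
print("row",yy,[(k,*i[yy,k].tolist()) for k in range(x-34,x+36,3)])
print("col",x,[(k,*i[k,x].tolist()) for k in range(max(0,yy-70),yy+70,5)])
E
```

```text
t 26.3 q [ 0.246  0.251  1.735 -0.566  1.434 -1.027] p [0.5625 0.1054 0.2103] F [-0.2  0.4  0.1] op 0.496
t 26.3 shift now-axes [-0.0018  0.001   0.0012] world d [-0.0017  0.0007 -0.0015]
turn [-0.0015 -0.0056 -0.0018] deg 0.3 shift new-axes [-0.0018  0.0009  0.0012]
pred top corners f(y+,y-),b [[306.0, 165.0], [306.9, 241.8], [322.5, 164.9], [322.4, 241.7]]
row 203 [(280, 129, 207, 223), (283, 125, 206, 223), (286, 132, 213, 223), (289, 132, 213, 223), (292, 132, 213, 223), (295, 132, 212, 223), (298, 133, 213, 224), (301, 131, 212, 223), (304, 132, 212, 223), (307, 161, 119, 151), (310, 70, 127, 224), (313, 72, 127, 224), (316, 69, 123, 222), (319, 68, 119, 216), (322, 50, 86, 144), (325, 48, 87, 130), (328, 48, 86, 128), (331, 127, 207, 222), (334, 127, 207, 222), (337, 76, 138, 164), (340, 50, 120, 164), (343, 44, 99, 133), (346, 62, 104, 130), (349, 39, 69, 104)]
col 314 [(133, 120, 193, 224), (138, 82, 134, 170), (143, 48, 86, 127), (148, 42, 71, 105), (153, 40, 69, 103), (158, 41, 70, 104), (163, 40, 68, 103), (168, 71, 127, 224), (173, 70, 124, 223), (178, 68, 123, 222), (183, 73, 129, 224), (188, 71, 127, 224), (193, 69, 123, 220), (198, 71, 125, 223), (203, 72, 126, 224), (208, 71, 123, 220), (213, 75, 131, 225), (218, 71, 126, 223), (223, 73, 127, 224), (228, 72, 124, 221), (233, 72, 125, 220), (238, 71, 123, 218), (243, 127, 206, 222), (248, 128, 203, 223), (253, 127, 201, 223), (258, 126, 201, 222), (263, 219, 219, 221), (268, 219, 219, 221)]
```

carry_out([
  [-0.0015, -0.0055, -0.0018, -0.0018, 0.03, 0.0012, 0],
  [0, 0, 0, 0, 0.03, 0, 0],
  [0, 0, 0, 0, 0.02, 0, 0],
  [0, 0, 0, 0, 0.02, 0, 0],
  [0, 0, 0, 0, 0.01, 0, 0],
  [0, 0, 0, 0, 0.009, 0, 0],
  [0, 0, 0, 0, 0, 0, 0],
  [0, 0, 0, 0, 0, 0, 0],
])

```text
time: 27.35
eef_pos: [0.5531, 0.0393, 0.1137]
tcp_rot: [0.885, -0.058, 0.032, -0.461]
contact_force: [-0.1, 0.2, -0.5]
opening: 0.5
```

```bash
python3 - <<'E'
from h import *
o,u,y,n=EL; go(o+u*.08,mat(-y,-u,-n)); log()
E
```

```text
t 27.35 shift now-axes [-0.0013  0.0035  0.0005] world d [-0.0015 -0.0014 -0.0032]
turn [-0.0018 -0.0028  0.0023] deg 0.2 shift new-axes [-0.0013  0.0035  0.0005]
t 27.35 q [ 0.142  0.301  1.87  -0.626  1.227 -0.999] p [0.5531 0.0393 0.1137] F [-0.1  0.2 -0.5] op 0.5
```

carry_out([
  [0, 0, 0, -0.0013, 0.0035, 0.0005, 0],
  [0, 0, 0, 0, 0, 0, 0.3],
  [0, 0, 0, 0, 0, 0, 0.5],
  [0, 0, 0, 0, 0, 0, 0.65],
  [0, 0, 0, 0, 0, 0, 0.8],
  [0, 0, 0, 0, 0, 0, 0.9],
  [0, 0, 0, 0, 0, 0, 0.9],
  [0, 0, 0, 0, 0, 0, 0.9],
], squeeze=60)

```text
time: 28.35
eef_pos: [0.5512, 0.0366, 0.1111]
tcp_rot: [0.885, -0.059, 0.032, -0.46]
contact_force: [-1.4, -4.8, 5.1]
opening: 0.131
```

```bash
python3 - <<'E'
from h import *
o,u,y,n=EL; P,Q,s=tool(); F=np.array(s["contact_force"]); print("TCP uyn",(P-o)@np.c_[u,y,n],"F uyn",F@np.c_[u,y,n],s["opening"],s["wrist_torque"])
E
```

```text
TCP uyn [0.0797 0.0003 0.0015] F uyn [1.3816 0.7682 7.0021] 0.13052644740231162 [-0.9912  0.3189 -0.112 ]
```

carry_out([
  [0, 0, 0, 0, -0.005, -0.002, 0.9],
  [0, 0, 0, 0, -0.01, -0.002, 0.9],
  [0, 0, 0, 0, -0.03, -0.002, 0.9],
  [0, 0, 0, 0, -0.05, 0, 0.9],
  [0, 0, 0, 0, -0.05, 0, 0.9],
  [0, 0, 0, 0, 0, 0, 0.9],
  [0, 0, 0, 0, 0, 0, 0.9],
])

```text
time: 29.22
eef_pos: [0.5605, 0.1154, 0.2307]
tcp_rot: [0.884, -0.059, 0.031, -0.462]
contact_force: [-0.4, 0.6, -2.6]
opening: 0.134
```

```bash
python3 - <<'E'
from h import *
log(); P,Q,s=tool(); print(s["opening"]); m,i=snap("w_h2")
# check tile corners of top in wrist
for c,ar,kk in blobs(i,*BLUE,amin=200): print(c,ar)
X=[P+Q.apply([sx*.03,-.040,sz*.006]) for sx in(1,-1) for sz in(1,-1)]; pr=proj(m,X).round(1); print("pred top",pr.tolist())
c=pr.mean(0).astype(int); print([(k,*i[c[1],k].tolist()) for k in range(c[0]-40,c[0]+41,4)]); print([(k,*i[k,c[0]].tolist()) for k in range(c[1]-80,c[1]+80,6)])
o,u,y,n=RK; T=o-.078*y; print("bay floor",T)
Qr=mat(-y,-u,-n); p=T+u*(.0797+.17); print("above",p); print(ik(p,Qr,s["qpos"])[0].round(2),ik(T+u*.0797,Qr,s["qpos"])[0].round(2)); go(p,Qr)
E
```

```text
t 29.23 q [ 0.262  0.235  1.715 -0.559  1.471 -1.038] p [0.5605 0.1154 0.2307] F [-0.4  0.6 -2.6] op 0.134
0.13432262068063303
[77.9, 301.0] 1632
pred top [[326.1, 356.3], [297.2, 356.3], [327.9, 219.5], [294.7, 219.5]]
[(271, 28, 35, 42), (275, 27, 36, 44), (279, 26, 35, 43), (283, 24, 33, 42), (287, 24, 33, 43), (291, 26, 34, 44), (295, 27, 35, 46), (299, 34, 41, 51), (303, 45, 78, 145), (307, 46, 81, 150), (311, 45, 77, 143), (315, 45, 79, 145), (319, 45, 78, 145), (323, 44, 79, 145), (327, 43, 76, 140), (331, 34, 41, 53), (335, 27, 36, 49), (339, 27, 38, 49), (343, 25, 36, 47), (347, 26, 37, 48), (351, 27, 39, 49)]
[(207, 37, 64, 99), (213, 38, 65, 100), (219, 37, 63, 95), (225, 66, 118, 216), (231, 70, 124, 222), (237, 69, 122, 221), (243, 68, 122, 222), (249, 67, 120, 220), (255, 70, 123, 221), (261, 68, 120, 221), (267, 48, 84, 150), (273, 47, 81, 148), (279, 44, 77, 140), (285, 45, 79, 147), (291, 44, 78, 145), (297, 45, 77, 145), (303, 41, 74, 140), (309, 42, 75, 141), (315, 42, 74, 140), (321, 42, 75, 142), (327, 43, 74, 143), (333, 64, 115, 217), (339, 61, 110, 211), (345, 15, 18, 25), (351, 17, 19, 24), (357, 17, 18, 23), (363, 15, 15, 20)]
bay floor [ 0.6172 -0.3066  0.036 ]
above [ 0.5666 -0.1925  0.2522]
[-0.34 -0.05  1.96 -0.48  0.91 -2.09] [-0.45  0.24  1.94 -0.58  0.63 -2.02]
t 29.27 shift now-axes [ 0.0476  0.1554 -0.2618] world d [ 0.0066 -0.3072  0.0224]
turn [ 0.0833 -0.4646 -0.2971] deg 32.0 shift new-axes [-0.1184  0.1224 -0.2568]
```

carry_out([
  [0, 0, 0, 0.0079, 0.0259, -0.0436, 0.9],
  [0, 0, 0, 0.0079, 0.0259, -0.0436, 0.9],
  [0, 0, 0, 0.0079, 0.0259, -0.0436, 0.9],
  [0, 0, 0, 0.0079, 0.0259, -0.0436, 0.9],
  [0.0208, -0.1162, -0.0743, 0, 0, 0, 0.9],
  [0.0208, -0.1162, -0.0743, 0, 0, 0, 0.9],
  [0.0208, -0.1162, -0.0743, 0, 0, 0, 0.9],
  [0.0208, -0.1162, -0.0743, 0, 0, 0, 0.9],
  [0, 0, 0, 0, 0, 0, 0.9],
])

```text
time: 30.4
eef_pos: [0.5633, -0.0906, 0.2448]
tcp_rot: [0.847, 0.178, -0.103, -0.49]
contact_force: [-0.3, -0.1, -1.5]
opening: 0.133
```

```bash
python3 - <<'E'
from h import *
o,u,y,n=RK; T=o-.078*y; Qr=mat(-y,-u,-n); go(T+u*(.0797+.17),Qr); P,Q,s=tool(); print("rel bay uyn",(P-T)@np.c_[u,y,n])
E
```

```text
t 30.4 shift now-axes [-0.0379  0.0408 -0.0856] world d [ 0.0033 -0.1018  0.0074]
turn [-0.0004 -0.0031 -0.0018] deg 0.2 shift new-axes [-0.0382  0.0408 -0.0855]
rel bay uyn [ 0.2905 -0.0382 -0.0855]
```

carry_out([
  [0, 0, 0, -0.019, 0.01, -0.043, 0.9],
  [0, 0, 0, -0.019, 0.01, -0.0425, 0.9],
  [0, 0, 0, 0, 0.02, 0, 0.9],
  [0, 0, 0, 0, 0, 0, 0.9],
  [0, 0, 0, 0, 0, 0, 0.9],
])

```text
time: 31.02
eef_pos: [0.5684, -0.1899, 0.2534]
tcp_rot: [0.847, 0.18, -0.103, -0.489]
contact_force: [1.0, 0.3, -1.2]
opening: 0.132
```

```bash
python3 - <<'E'
from h import *
o,u,y,n=RK; T=o-.078*y; Qr=mat(-y,-u,-n); go(T+u*(.0797+.17),Qr); log(); m,i=snap("w_bay")
names={"green top":[o+u*.12+n*k+s*y*.03 for k in(.0035,-.0085) for s in(1,-1)],"yellow top":[o+.078*y+u*.12+n*k+s*y*.03 for k in(.0035,-.0085) for s in(1,-1)],
"cheek y-117 end":[o+u*.105+n*k+y*q for k in(.023,-.023) for q in(-.111,-.123)],"cheek -39":[o+u*.105+n*k+y*q for k in(.023,-.023) for q in(-.033,-.045)]}
for k,v in names.items(): print(k,proj(m,v).round(1).tolist())
W=blobs(i,(0,0,150),(180,60,255),150)
h=cv2.cvtColor(i,cv2.COLOR_BGR2HSV)
for nm,k in(("G",GRN),("Y",YEL),("orange",((5,130,90),(16,255,255)))): print(nm,[(x[0],x[1],cv2.boundingRect(x[2])) for x in blobs(i,*k,amin=60)])
pr=proj(m,names["green top"]); c=pr.mean(0).astype(int)
print("row",c[1],[(k,*i[c[1],k].tolist()) for k in range(c[0]-24,c[0]+26,2)])
print("col",c[0],[(k,*i[k,c[0]].tolist()) for k in range(c[1]-66,c[1]+66,3)])
E
```

```text
t 31.02 shift now-axes [-0.0026  0.0018 -0.0008] world d [-0.0018 -0.0025 -0.0012]
turn [-0.0006  0.0001  0.0012] deg 0.1 shift new-axes [-0.0026  0.0018 -0.0008]
t 31.02 q [-0.336 -0.049  1.956 -0.476  0.915 -2.092] p [ 0.5684 -0.1899  0.2534] F [ 1.   0.3 -1.2] op 0.132
green top [[307.4, 59.4], [307.7, 133.1], [322.0, 59.4], [321.6, 133.1]]
yellow top [[307.1, -45.5], [307.3, 36.1], [322.4, -45.4], [322.1, 36.1]]
cheek y-117 end [[288.5, 216.7], [288.7, 228.3], [335.5, 216.7], [335.3, 228.3]]
cheek -39 [[286.8, 135.5], [287.0, 148.7], [337.0, 135.6], [336.8, 148.7]]
G [([286.5, 102.5], 62, (286, 86, 2, 34)), ([51.5, 286.6], 17468, (0, 164, 145, 236)), ([193.4, 335.0], 296, (182, 322, 23, 27))]
Y [([306.6, 15.1], 60, (306, 0, 2, 36)), ([284.9, 31.2], 101, (284, 13, 3, 38))]
orange [([316.8, 22.3], 698, (307, 0, 26, 45)), ([362.6, 98.8], 14539, (309, 0, 96, 211)), ([296.1, 39.4], 117, (291, 33, 12, 12)), ([296.9, 65.0], 138, (291, 59, 13, 14)), ([298.1, 130.0], 121, (293, 124, 11, 12)), ([298.4, 153.0], 90, (294, 149, 10, 10)), ([325.6, 152.7], 88, (321, 148, 11, 11)), ([315.1, 259.
[... 874 characters left out ...]
1, 108, 188), (63, 74, 133, 226), (66, 73, 130, 226), (69, 73, 131, 226), (72, 74, 133, 226), (75, 76, 135, 226), (78, 74, 132, 226), (81, 74, 133, 226), (84, 75, 131, 226), (87, 71, 127, 226), (90, 75, 134, 227), (93, 74, 132, 226), (96, 74, 131, 226), (99, 70, 126, 226), (102, 73, 127, 227), (105, 77, 136, 226), (108, 74, 131, 226), (111, 74, 131, 226), (114, 76, 134, 226), (117, 75, 132, 227), (120, 73, 129, 226), (123, 72, 129, 226), (126, 71, 126, 225), (129, 73, 130, 227), (132, 65, 113, 203), (135, 53, 85, 108), (138, 125, 203, 225), (141, 124, 202, 225), (144, 123, 200, 225), (147, 119, 192, 226), (150, 108, 176, 218), (153, 116, 187, 226), (156, 114, 187, 226), (159, 115, 186, 226)]
```

carry_out([
  [0, 0, 0, -0.0026, 0.0018, -0.0008, 0.9],
  [0, 0, 0, 0, 0.02, 0, 0.9],
  [0, 0, 0, 0, 0.02, 0, 0.9],
  [0, 0, 0, 0, 0.01, 0, 0.9],
  [0, 0, 0, 0, 0, 0, 0.9],
  [0, 0, 0, 0, 0, 0, 0.9],
])

```text
time: 31.82
eef_pos: [0.5777, -0.2167, 0.2114]
tcp_rot: [0.848, 0.18, -0.102, -0.488]
contact_force: [-0.4, -0.4, -2.0]
opening: 0.13
```

```bash
cat >> h.py <<'E'
def bay():
    o,u,y,n=RK; T=o-.078*y; P,Q,s=tool(); B=np.c_[u,y,n]; F=np.array(s["contact_force"])+[0,0,1.9]
    print("t",round(s["time"],2),"foot uyn mm",((P-T)@B*1e3-[79.7,0,0]).round(1),"F uyn",(F@B).round(1),"M",(np.array(s["wrist_torque"])@B).round(2),"op",round(s["opening"],3)); go(T+u*.0797,mat(-y,-u,-n))
E
python3 -c "
from h import *
bay()"
```

```text
t 31.82 foot uyn mm [121.3  -0.4   2.6] F uyn [-0.2  0.5  0.2] M [-0.   -0.42  0.01] op 0.13
t 31.82 shift now-axes [-0.0008  0.1213  0.0029] world d [ 0.0233 -0.0535 -0.1063]
turn [ 0.0024 -0.0015  0.0033] deg 0.3 shift new-axes [-0.0004  0.1213  0.0026]
```

carry_out([
  [0.0024, -0.0015, 0.0033, -0.0005, 0.004, 0.0025, 0.9],
  [0, 0, 0, 0, 0, 0, 0.9],
  [0, 0, 0, 0, 0, 0, 0.9],
])

```text
time: 32.2
eef_pos: [0.577, -0.2164, 0.2065]
tcp_rot: [0.847, 0.179, -0.104, -0.489]
contact_force: [-1.1, -0.1, -2.2]
opening: 0.13
```

```bash
python3 -c "
from h import *
bay()"
```

```text
t 32.2 foot uyn mm [117.3   0.2  -0.3] F uyn [-0.1  1.  -0.5] M [ 0.08 -0.46 -0.02] op 0.13
t 32.2 shift now-axes [ 0.0002  0.1173 -0.0003] world d [ 0.024  -0.0537 -0.1015]
turn [-0.0002  0.0003  0.    ] deg 0.0 shift new-axes [ 0.0002  0.1173 -0.0003]
```

Aligned. I'll insert in steps.

carry_out([
  [0, 0, 0, 0, 0.008, 0, 0.9],
  [0, 0, 0, 0, 0.008, 0, 0.9],
  [0, 0, 0, 0, 0.008, 0, 0.9],
  [0, 0, 0, 0, 0, 0, 0.9],
])

```text
time: 32.7
eef_pos: [0.5813, -0.2277, 0.184]
tcp_rot: [0.847, 0.179, -0.104, -0.49]
contact_force: [0.0, -0.1, -2.1]
opening: 0.135
```

```bash
python3 -c "
from h import *
bay()"
```

```text
t 32.7 foot uyn mm [91.9  0.9 -1.1] F uyn [-0.2  0.  -0. ] M [-0.01 -0.54 -0.04] op 0.135
t 32.7 shift now-axes [ 0.0011  0.0918 -0.0013] world d [ 0.0198 -0.0425 -0.079 ]
turn [-0.0022  0.0006 -0.002 ] deg 0.2 shift new-axes [ 0.0009  0.0919 -0.0011]
```

carry_out([
  [0, 0, 0, 0, 0.01, 0, 0.9],
  [0, 0, 0, 0, 0.01, 0, 0.9],
  [0, 0, 0, 0, 0.01, 0, 0.9],
  [0, 0, 0, 0, 0, 0, 0.9],
])

```text
time: 33.2
eef_pos: [0.5873, -0.2414, 0.158]
tcp_rot: [0.847, 0.179, -0.104, -0.49]
contact_force: [-0.7, 0.2, -2.6]
opening: 0.13
```

```bash
python3 -c "
from h import *
bay()"
```

```text
t 33.2 foot uyn mm [61.8  0.9 -1.1] F uyn [-0.4  0.6 -0.7] M [ 0.01 -0.45 -0.03] op 0.13
t 33.2 shift now-axes [ 0.001   0.0618 -0.0012] world d [ 0.0137 -0.0288 -0.053 ]
turn [-0.002   0.0007 -0.0019] deg 0.2 shift new-axes [ 0.0009  0.0618 -0.0011]
```

carry_out([
  [0, 0, 0, 0.0008, 0.01, -0.001, 0.9],
  [0, 0, 0, 0, 0.01, 0, 0.9],
  [0, 0, 0, 0, 0.01, 0, 0.9],
  [0, 0, 0, 0, 0.01, 0, 0.9],
  [0, 0, 0, 0, 0.008, 0, 0.9],
  [0, 0, 0, 0, 0, 0, 0.9],
  [0, 0, 0, 0, 0, 0, 0.9],
])

```text
time: 34.08
eef_pos: [0.5988, -0.2637, 0.1186]
tcp_rot: [0.847, 0.179, -0.104, -0.489]
contact_force: [1.3, -0.0, -2.1]
opening: 0.135
```

```bash
python3 -c "
from h import *
bay()"
```

```text
t 34.08 foot uyn mm [15.2 -0.6  0.9] F uyn [-0.4 -1.2  0.4] M [ 0.   -0.45  0.  ] op 0.135
t 34.08 shift now-axes [-0.0006  0.0152  0.0009] world d [ 0.0022 -0.0065 -0.0136]
turn [-0.0002  0.0002 -0.0001] deg 0.0 shift new-axes [-0.0006  0.0152  0.0009]
```

carry_out([
  [0, 0, 0, 0, 0.005, 0, 0.9],
  [0, 0, 0, 0, 0, 0, 0.9],
  [0, 0, 0, 0, 0.004, 0, 0.9],
  [0, 0, 0, 0, 0, 0, 0.9],
])

```text
time: 34.58
eef_pos: [0.6003, -0.2677, 0.1102]
tcp_rot: [0.847, 0.179, -0.104, -0.489]
contact_force: [-0.4, -1.2, -1.7]
opening: 0.133
```

```bash
python3 -c "
from h import *
bay()"
```

```text
t 34.58 foot uyn mm [ 5.8 -0.3  0.4] F uyn [-0.3  0.8  0.9] M [ 0.05 -0.41 -0.01] op 0.133
t 34.58 shift now-axes [-0.0003  0.0058  0.0004] world d [ 0.0008 -0.0025 -0.0052]
turn [-0.001   0.0004 -0.0007] deg 0.1 shift new-axes [-0.0003  0.0058  0.0004]
```

carry_out([
  [0, 0, 0, 0, 0.002, 0.001, 0.9],
  [0, 0, 0, 0, 0, 0, 0.9],
  [0, 0, 0, 0, 0.002, 0.001, 0.9],
  [0, 0, 0, 0, 0, 0, 0.9],
])

```text
time: 35.08
eef_pos: [0.6008, -0.2681, 0.1064]
tcp_rot: [0.847, 0.179, -0.104, -0.489]
contact_force: [1.2, -1.8, -2.1]
opening: 0.13
```

```bash
python3 -c "
from h import *
bay()"
```

```text
t 35.08 foot uyn mm [ 2.1 -0.6 -1. ] F uyn [-1.2 -0.3  1.8] M [-0.04 -0.3   0.01] op 0.13
t 35.08 shift now-axes [-0.0006  0.0021 -0.001 ] world d [ 0.0002 -0.002  -0.0013]
turn [0.0001 0.0005 0.0001] deg 0.0 shift new-axes [-0.0006  0.0021 -0.001 ]
```

carry_out([
  [0, 0, 0, 0, 0.0015, 0, 0.9],
  [0, 0, 0, 0, 0, 0, 0.9],
  [0, 0, 0, 0, 0.0015, 0, 0.9],
  [0, 0, 0, 0, 0, 0, 0.9],
])

```text
time: 35.58
eef_pos: [0.6014, -0.2695, 0.1037]
tcp_rot: [0.847, 0.179, -0.104, -0.489]
contact_force: [0.6, -2.0, -1.8]
opening: 0.136
```

```bash
python3 -c "
from h import *
bay()"
```

```text
t 35.58 foot uyn mm [-0.9 -0.6 -1.1] F uyn [-0.9  0.2  1.9] M [-0.   -0.17  0.03] op 0.136
t 35.58 shift now-axes [-0.0006 -0.0009 -0.0011] world d [-0.0003 -0.0007  0.0013]
turn [ 0.      0.0004 -0.    ] deg 0.0 shift new-axes [-0.0006 -0.0009 -0.0011]
```

Light contact with the rear strips (n) but not the floor yet. I'll keep lowering in small steps.

carry_out([
  [0, 0, 0, 0, 0.0012, 0, 0.9],
  [0, 0, 0, 0, 0, 0, 0.9],
  [0, 0, 0, 0, 0.0012, 0, 0.9],
  [0, 0, 0, 0, 0, 0, 0.9],
])

```text
time: 36.08
eef_pos: [0.6017, -0.2698, 0.1038]
tcp_rot: [0.847, 0.179, -0.104, -0.489]
contact_force: [-8.0, 7.3, 12.5]
opening: 0.136
```

```bash
python3 -c "
from h import *
bay()"
```

```text
t 36.08 foot uyn mm [-1.  -0.8 -0.7] F uyn [17.4  4.3 -1.4] M [ 0.05 -0.97 -0.59] op 0.136
t 36.08 shift now-axes [-0.0008 -0.001  -0.0007] world d [-0.0006 -0.0004  0.0013]
turn [-0.0001 -0.0006 -0.0014] deg 0.1 shift new-axes [-0.0008 -0.001  -0.0007]
```

carry_out([
  [0, 0, 0, 0, -0.0018, 0.0008, 0.9],
  [0, 0, 0, 0, 0, 0, 0.9],
  [0, 0, 0, 0, 0, 0, 0.7],
  [0, 0, 0, 0, 0, 0, 0.6],
  [0, 0, 0, 0, 0, 0, 0.45],
  [0, 0, 0, 0, 0, 0, 0.3],
  [0, 0, 0, 0, 0, 0, 0.3],
  [0, 0, 0, 0, 0, 0, 0.3],
])

```text
time: 37.08
eef_pos: [0.601, -0.2689, 0.1026]
tcp_rot: [0.847, 0.179, -0.104, -0.489]
contact_force: [-0.4, -0.2, 0.7]
opening: 0.35
```

```bash
python3 -c "
from h import *
bay()"
```

```text
t 37.08 foot uyn mm [-1.5 -0.5 -2.2] F uyn [2.2 0.5 1.3] M [-0.01 -0.26  0.03] op 0.35
t 37.08 shift now-axes [-0.0005 -0.0015 -0.0022] world d [ 0.0001 -0.0012  0.0025]
turn [-0.0006  0.0003 -0.0003] deg 0.0 shift new-axes [-0.0005 -0.0015 -0.0022]
```

carry_out([
  [0, 0, 0, 0, -0.01, 0, 0.3],
  [0, 0, 0, 0, -0.02, 0, 0.3],
  [0, 0, 0, 0, -0.04, 0, 0.3],
  [0, 0, 0, 0, -0.05, 0, 0.3],
  [0, 0, 0, 0, -0.05, 0, 0.3],
  [0, 0, 0, 0, 0, 0, 0.3],
  [0, 0, 0, 0, 0, 0, 0.3],
])

```text
time: 37.95
eef_pos: [0.5664, -0.191, 0.2499]
tcp_rot: [0.847, 0.179, -0.104, -0.489]
contact_force: [-0.4, 0.3, -0.2]
opening: 0.353
```

```bash
python3 - <<'E'
from h import *
bay(); o,u,y,n=RK; m,i=snap("w_done")
for nm,yy in(("blue",-.078),("green",0)):
    pr=proj(m,[o+yy*y+u*.12+n*k+s*y*.03 for k in(.0035,-.0085) for s in(1,-1)]).round(1); print(nm,pr.tolist()); c=pr.mean(0).astype(int)
    print("row",c[1],[(k,*i[c[1],k].tolist()) for k in range(c[0]-14,c[0]+16,2)])
    cc=[(k,*i[k,c[0]].tolist()) for k in range(max(0,c[1]-50),c[1]+50,2)]; print("orange rows",[k for k,b,g,r in cc if r>180 and b<100 and g<150][::len(cc)] ,[k for k,b,g,r in cc if r>180 and b<100 and g<150][-1:])
a=read_camera("scene");b=read_camera("side");D=camera_model("side")
print("side",[(x[0],x[1],cv2.boundingRect(x[2])) for x in blobs(b,*BLUE,amin=60) if x[1]<1500],"G",[(x[0],x[1]) for x in blobs(b,*GRN,amin=100)],"Y",[(x[0],x[1]) for x in blobs(b,*YEL,amin=100)])
print("pred blue side", proj(D,[o-.078*y+u*k+n*.0035 for k in(.026,.085,.12)]).round(1).tolist())
a0=cv2.imread("pics/scene0.png"); d=cv2.absdiff(a,a0).max(2)>60; nn,l,s,ce=cv2.connectedComponentsWithStats(d.astype(np.uint8)); print("changed",[(ce[k].round(0).tolist(),int(s[k,4])) for k in range(1,nn) if s[k,4]>12])
E
```

```text
t 37.95 foot uyn mm [168.7  -0.4  -2.4] F uyn [1.7 0.3 0.5] M [ 0.03 -0.27 -0.03] op 0.353
t 37.95 shift now-axes [-0.0004  0.1687 -0.0025] world d [ 0.0346 -0.0792 -0.1449]
turn [-0.0006  0.0004 -0.    ] deg 0.0 shift new-axes [-0.0004  0.1687 -0.0024]
blue [[306.0, 157.0], [306.4, 222.1], [319.7, 157.0], [319.4, 222.1]]
row 189 [(298, 106, 173, 202), (300, 37, 65, 86), (302, 38, 65, 86), (304, 36, 63, 85), (306, 177, 121, 115), (308, 71, 128, 222), (310, 72, 127, 222), (312, 72, 128, 222), (314, 72, 127, 221), (316, 70, 125, 222), (318, 66, 118, 215), (320, 38, 67, 107), (322, 33, 58, 80), (324, 34, 59, 82), (326, 65, 105, 135)]
orange rows [159] [221]
green [[305.5, 61.9], [305.9, 136.1], [320.2, 61.9], [319.8, 136.1]]
row 99 [(298, 122, 195, 220), (300, 118, 191, 221), (302, 118, 192, 220), (304, 133, 197, 220), (306, 74, 148, 173), (308, 73, 129, 221), (310, 72, 129, 222), (312, 71, 126, 221), (314, 69, 123, 221), (316, 69, 121, 221), (318, 66, 118, 215), (320, 65, 109, 151), (322, 77, 125, 160), (324, 75, 124, 159), (326, 53, 88, 114)]
orange rows [63] [135]
side [([343.0, 217.0], 80, (336, 213, 15, 8)), ([341.6, 280.9], 522, (330, 265, 24, 33)), ([353.9, 312.1], 94, (347, 306, 15, 13)), ([512.5, 391.1], 1385, (469, 379, 95, 21))] G [([540.5, 167.8], 72835), ([412.5, 142.5], 213), ([308.2, 296.9], 616), ([320.8, 329.1], 122)] Y [([272.0, 314.2], 820), ([284.9, 348.4], 169)]
pred blue side [[344.2, 296.5], [337.1, 270.5], [332.8, 254.8]]
changed [([145.0, 27.0], 2212), ([302.0, 15.0], 863), ([345.0, 5.0], 55), ([380.0, 22.0], 972), ([330.0, 23.0], 165), ([304.0, 43.0], 127), ([285.0, 58.0], 232), ([364.0, 60.0], 828), ([320.0, 58.0], 19), ([119.0, 68.0], 22), ([314.0, 72.0], 24), ([274.0, 115.0], 2549), ([367.0, 83.0], 224), ([341.0, 92.0], 130), ([359.0, 125.0], 361), ([301.0, 138.0], 533), ([204.0, 139.0], 1097), ([344.0, 137.0], 14), ([299.0, 194.0], 1125), ([232.0, 199.0], 119), ([427.0, 212.0], 455)]
```

```bash
python3 -c "
from plant import *
print(sign_off())"
```

```text
the job is handed in; nothing more can be done
None
```

The blue tile is filed in its blue-tab bay, foot down and glazed face out, and the job was handed in at about 38 s of the 72 s allowed.

I picked it off the bat by its long sides and stood it on the easel, foot on the ledge and leaning on the slat. There I let go, took it afresh by its top end, front and back, and slid it down the grooves.

**Last checks**
- **Seating:** I felt the floor at about 17 N, then eased off and opened the jaws. In the wrist picture the tile's top end lies within about 1–2 px (1–2 mm) of where a tile that is home should be, level with the green tile.
- **Other things:** The green and yellow tiles, the tabs and the jar's blue label sit at the same pixels as at the start in the side view. A rough before/after comparison of the scene view shows changes at the arm and its shadow, the bat where the tile lay, and the filled bay. I did not check the other items one by one.
- **Robot:** After letting go it stands about 0.17 m up the slope from the tile, with no contact force. The largest wrist force I read was about 27 N.

**What disagreed with the description**
- **Fingertips:** In the pictures and by touch they stood about 10 mm behind the reported tool point, not 19 mm ahead. My first two tries to close on the tile therefore met nothing, and I went lower by feel.
- **Foot strip:** It looks about 26 mm long rather than 20 mm. For a while this made the tile look 8 mm too high on the easel. Gentle pushes against the ledge, slat and lip, and then its top edge in the picture, showed it was seated.

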